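Try the clamp screws in the tilted platform's gauge nuts

ROBOT

A 6-joint arm with a two-finger parallel gripper is mounted at the origin on the work surface. World frame = base frame: x ahead of the robot, y to its left, z up, the work surface at z = 0. Lengths are in mm, angles in rad, forces in N, time in s.
With the tool pointing down it reaches from about 275 to 1000 mm from the base axis. Payload 8.4 kg.
Tool frame: the origin (TCP) lies at the centre of the arm's flange, where the gripper is bolted on; the fingertips stand 173 mm ahead of it and the grasp point (between the pads) lies 155 mm ahead of it (tcp_to_tips is the distance from the TCP to the fingertips, in mm); z points along the fingers, x is the direction in which the jaws open and shut, and the axes are right-handed (so a half turn about z gives the same grasp; the last joint's range is limited). The gripper opens to 85 mm and grips with 20 to 120 N. Pads are 22 mm wide; open, the fingers measure 114 mm over their backs; the gripper's body (76 mm by 85 mm) begins 54 mm behind the grasp point. The pads swing forward as they close: fully open they stand 13 mm farther back than shut.
Start: joints at [1.135, 0.353, 1.633, -0, 1.155, -0.002], TCP at [262.701, 567.114, 404.681] pointing down, gripper open.
Joint ranges: [-2.63, 2.63], [-0.92, 2.1], [0.06, 2.66], [-1.3, 4.44], [0, 2.69], [-3.02, 3.02]. Speed limits (rad/s): [2.22, 2.22, 2.79, 3.14, 3.14, 3.14].

INTERFACE

Orientations are given as [roll, pitch, yaw] about the fixed x, y, z axes, in that order (R = Rz(yaw) Ry(pitch) Rx(roll)).
In Python, from rig import sense, grab_frame, camera_info, sign_off, tcp_to_tips gives the robot as it stands.
- The arm moves only by the shell command python3 -m creep 'ROWS' [FORCE]. ROWS is text: rows parted by semicolons, each of 5 numbers parted by spaces: the opening in per cent of the stroke, from 0 (shut) to 100 (fully open), then the shift along the tool's x, y, z in cm, then the turn about the tool's z in degrees. In form: fingers tx ty tz roll; .... A call has 1 to 20 rows; each row is the pose to reach, as a shift and turn from the pose measured when the call began, along the tool's axes at that moment; what a row does not reach only later rows make up. A row lasts 1/10 s, in which the tool goes at most 50 mm and 8.59 degrees, less where a joint would pass 70% of its speed; a pose out of reach is approached as far as the arm can. A call with a gripper value outside its range is refused whole. The fingers move at their own pace and stop on an object; FORCE is the grip in N (left out, the last holds). Time passes only in rows, so rows that repeat a pose let the fingers close. It gives the time, the measured TCP pose, the force and the opening at its end, in the units of the state.
- sense(): the state, without advancing time (a new reading comes with each control period).
- grab_frame(name): name is "scene" or "side" or "wrist"; returns (picture, depth): 480x640x3 uint8, blue, green, red; 480x640 float32, mm along the optical axis (not along the pixel's ray), 0 where there is no reading.
- camera_info(name): a dict with "vertical_fov" (degrees; the focal length in pixels is half the picture's height over the tangent of half this angle, whatever the lens; pixels are square), "cx", "cy" (the principal point, pixels), "D" ([k1, k2, p1, p2, k3] as OpenCV has them; the pictures are not rectified), "world_to_cam" (4x4, takes a point from world to camera coordinates). Camera axes: x right, y down, z forward; pixel columns grow to the right and rows downward; lengths in mm; the calibration is good to about 2 mm. A picture is of the moment at which its call begins: read the wrist's pose just before it. camera_info takes no time and is no camera call; for the wrist camera it gives the pose at the moment of the call.
- sign_off(): hands the job in, once; it reports no verdict.
The state is a dict: "clock": time; "qpos": joint angles; "qvel": joint speeds; "joint_efforts": joint torques, N m; "eef_pos": TCP position; "tcp_rot": TCP orientation; "contact_force": force on the tool from outside, world axes, zero at the start; "wrist_torque": the same for the moment, N m; "opening": opening from 0.0 (shut) to 1.0 (fully open).
Only numpy, scipy, OpenCV 4.12 (cv2) and the standard library are available. Lean on these libraries where they do the work, as an engineer would, in place of code of your own. Each camera call takes 0.05 s, during which the arm holds its last target.

TASK

The tilted platform needs its two hand clamp screws: try the three screws from the rack in its two brass gauge nuts, turning them in gently, and leave the two that turn freely screwed fully home, one in each nut. The remaining one has a crushed thread that you cannot see and binds before its flange meets the nut: put it in the grey scrap tray without forcing it. Leave the lens post, the camera and the screwdriver where they are.

Things in the scene. Friction and masses are not known exactly. Their poses are not given: they have to be found in the camera images.
- screw_a: steel hand clamp screw, 97 mm long, 0.24 kg; the three look alike. Origin: centre of the flange's underside (its seat); +z towards the handle. Flange 40 mm dia, z 0 to 7 mm; neck 16 mm dia to z 19; T-handle bar 66 mm along x, 16 thick (y), z 19 to 43. Below: thread 26 mm outside, 18 mm core, to z -38, plain 17 mm dia pilot to z -54. Starts upright in a rack hole, flange on the rack, any yaw
- screw_b: shaped as screw_a. Thread of all three: right-hand, three starts, 30 mm advance per full turn (1 mm per 12 deg), clockwise seen from the handle goes in; ribs 3.4 mm thick begin at z -36 mm at azimuths 0, 120 and 240 deg from x towards y, and rise anticlockwise seen from the handle
- screw_c: shaped as screw_a. Two of the three screws turn freely until the flange meets the nut. One, unmarked and any of the three, has a crushed thread: it enters a nut but stops dead with about 5 mm still open under its flange
- nut_left (a point): brass gauge nut in the sloping plate, the left one seen from the plate's low front edge: hexagon 46 mm across, 8 mm above the plate, bore 28 mm dia, 29 mm deep, open below. Point: centre of the upper (seating) face; z: bore axis, outward; x: up the slope; y: to the left. Thread: three round teeth 3.6 mm thick, 24 mm below the seat at azimuths 0, 120, 240 deg from x, reaching in to 20 mm dia
- nut_right (a point): the right gauge nut, as nut_left, 110 mm from it. Oiled: little friction. A screw pushed straight in stops with its ribs on the teeth, 6 to 16 mm short of home by its angle; turned clockwise (seen from the handle) it runs down 30 mm per turn until the flange sits on the nut, and stays there when let go. 5 to 15 N of push is plenty
- platform (a joint): angle of the platform's plate above level (rad), clamped fast somewhere between 0.40 and 0.70, so that the nuts' axes lean towards the platform's front by that angle; the plate does not yield to the work
- platform_base: fixed black base plate of the angle platform, 150 mm (x) by 210 mm (y), 10 mm thick, origin at the centre of its underside. The plate (140 mm up the slope by 188 mm wide, 12 mm thick) hinges along y at x = -60 mm, z = 56 mm and rises towards +x; between the nuts (110 mm apart) is a low window ring 9 mm high
- rack: fixed rack: black plate 70 mm (x) by 226 mm (y), 10 mm thick, top at 72 mm, on four thin steel rods; three 31 mm holes in a row along y at -80, 0 and +80 mm, one screw hanging in each. Origin at the centre of the rack's foot on the table
- scrap_tray: fixed grey plastic scrap tray, 180 mm (x) by 140 mm (y), 30 mm high, walls 4 mm; origin at the centre of its underside
- scrap_tray_in (a point): centre of the scrap tray's inner floor; axes as the tray's
- lens_post: bystander: lens in a black ring (54 mm dia, centre 108 mm high) on a steel post with a round foot 60 mm dia, 135 mm tall in all; a side screw sticks out 54 mm along +y at 108 mm height. Origin under its foot. Loose
- camera: bystander: black 45 mm camera cube with a barrel 32 mm dia sticking out 30 mm along -x. Origin under the cube's centre. Loose
- driver: bystander: screwdriver 160 mm long lying along its x on the table. Loose
Mind the look-alikes: they are no part of the job. What is shaped like the screw_a but blue, green or purple is not meant.

How it is judged (in metres and radians):
At the end, for the whole second after the job is handed in: one screw is fully home in each gauge nut (flange centre within 2.5 mm of the nut's seating face centre, axes within 4.5 degrees), the third lies inside the scrap tray, and all three are at rest and released (((distance between screw_a and nut_left below 0.0025 m and angle between the z axis of screw_a and the z axis of nut_left, either way round below 0.08 rad) or (distance between screw_b and nut_left below 0.0025 m and angle between the z axis of screw_b and the z axis of nut_left, either way round below 0.08 rad) or (distance between screw_c and nut_left below 0.0025 m and angle between the z axis of screw_c and the z axis of nut_left, either way round below 0.08 rad)) and ((distance between screw_a and nut_right below 0.0025 m and angle between the z axis of screw_a and the z axis of nut_right, either way round below 0.08 rad) or (distance between screw_b and nut_right below 0.0025 m and angle between the z axis of screw_b and the z axis of nut_right, either way round below 0.08 rad) or (distance between screw_c and nut_right below 0.0025 m and angle between the z axis of screw_c and the z axis of nut_right, either way round below 0.08 rad)) and ((x of screw_a in the frame of scrap_tray_in between -0.085 and 0.085 m and y of screw_a in the frame of scrap_tray_in between -0.065 and 0.065 m and z of screw_a in the frame of scrap_tray_in below 0.05 m) or (x of screw_b in the frame of scrap_tray_in between -0.085 and 0.085 m and y of screw_b in the frame of scrap_tray_in between -0.065 and 0.065 m and z of screw_b in the frame of scrap_tray_in below 0.05 m) or (x of screw_c in the frame of scrap_tray_in between -0.085 and 0.085 m and y of screw_c in the frame of scrap_tray_in between -0.065 and 0.065 m and z of screw_c in the frame of scrap_tray_in below 0.05 m)) and linear speed of each of screw_a, screw_b, screw_c below 0.03 m/s); the robot touches nothing.
It fails at once if lens post shifted by more than 20 mm (distance of lens_post from where it was at the start of the episode above 0.02 m).
It fails at once if camera shifted by more than 20 mm (distance of camera from where it was at the start of the episode above 0.02 m).
It fails at once if driver shifted by more than 20 mm (distance of driver from where it was at the start of the episode above 0.02 m).
It fails at once if a screw forced against the platform or a nut with over 100 N (contact force between any of screw_a, screw_b, screw_c and platform_base above 100 N).
It also fails if it takes over 72 s, if anything falls off the work surface, if the arm or the gripper's body presses on something with over 40 N, if the wrist force passes 120 N, or if a joint passes its speed limit or range.

## Working session

There is one attempt and no reset: what is moved stays moved. The work goes in short steps, Python scripts to look and compute and a shell command to move; the robot and the scene stay as the last step left them, time stands still between calls to the robot, and variables do not carry over. Pictures are saved under pics/ and viewed, and the job is handed in when it is done.

```bash
ls -la; mkdir -p pics; cat > h.py <<'E'
import numpy as np, cv2
from rig import sense, grab_frame, camera_info, tcp_to_tips
def snap(name,fn):
    s=sense(); im,d=grab_frame(name); ci=camera_info(name)
    cv2.imwrite(f'pics/{fn}.png',im); np.savez(f'pics/{fn}.npz',im=im,d=d,W=ci['world_to_cam'],cx=ci['cx'],cy=ci['cy'],D=ci['D'],fov=ci['vertical_fov'],eef=s['eef_pos'],rot=s['tcp_rot'])
    return s,im,d,ci
def load(fn):
    z=np.load(f'pics/{fn}.npz'); f=240/np.tan(np.radians(float(z['fov'])/2))
    K=np.array([[f,0,float(z['cx'])],[0,f,float(z['cy'])],[0,0,1]]); return z,K
def unproj(fn,pts,depth=None):
    z,K=load(fn); pts=np.array(pts,float).reshape(-1,2)
    n=cv2.undistortPoints(pts.reshape(-1,1,2),K,z['D']).reshape(-1,2)
    if depth is None: depth=np.array([z['d'][int(round(v)),int(round(u))] for u,v in pts])
    c=np.c_[n*np.reshape(depth,(-1,1)),np.ones(len(pts))*depth]
    Ti=np.linalg.inv(z['W']); return c@Ti[:3,:3].T+Ti[:3,3]
def cloud(fn):
    z,K=load(fn); v,u=np.mgrid[0:480,0:640]
    P=unproj(fn,np.c_[u.ravel(),v.ravel()],z['d'].ravel()); return P.reshape(480,640,3)
def proj(fn,P):
    z,K=load(fn); W=z['W']
    return cv2.projectPoints(np.array(P,float).reshape(-1,1,3),cv2.Rodrigues(W[:3,:3])[0],W[:3,3],K,z['D'])[0].reshape(-1,2)
def ray(fn,pt):
    z,K=load(fn); n=cv2.undistortPoints(np.array(pt,float).reshape(1,1,2),K,z['D']).ravel()
    Ti=np.linalg.inv(z['W']); d=Ti[:3,:3]@np.r_[n,1]; return Ti[:3,3],d/np.linalg.norm(d)
def tri(obs):
    A=np.zeros((3,3));b=np.zeros(3);L=[ray(f,p) for f,p in obs]
    for o,d in L:
        M=np.eye(3)-np.outer(d,d);A+=M;b+=M@o
    X=np.linalg.solve(A,b); return X,[np.linalg.norm((np.eye(3)-np.outer(d,d))@(X-o)) for o,d in L]
E
python3 - <<'E'
from h import *
print(sense(), tcp_to_tips)
for n in('scene','side','wrist'): 
    s,im,d,ci=snap(n,n+'0'); print(n,ci)
E
```

```text
total 12
drwxr-xr-x  3 agent agent 4096 Dec  7 16:13 .
drwxr-xr-x 23 root  root  4096 Dec  7 16:13 ..
drwxr-xr-x  2 agent agent 4096 Dec  7 16:13 pics
{'clock': 0.0, 'qpos': array([ 1.13457282e+00,  3.53659744e-01,  1.63415259e+00, -1.37639939e-05,
        1.15518675e+00, -2.41144660e-03]), 'qvel': array([-0.00159278, -0.00080696,  0.00042805,  0.00137193,  0.00019121,
       -0.00135224]), 'joint_efforts': array([ 2.70953424e-03, -6.05273366e+01, -3.42062688e+01,  1.26640748e-04,
        9.47699620e-03, -5.62941651e-06]), 'eef_pos': array([262.61522223, 566.88526215, 403.94636681]), 'tcp_rot': array([3.14158346e+00, 1.40645758e-03, 1.13698982e+00]), 'contact_force': array([ 0.13335451, -0.12074555, -0.71907267]), 'wrist_torque': array([-0.0407982, -0.0052794, -0.012697 ]), 'opening': 1.0007409372411238} 173.4
scene {'vertical_fov': 50.089796930866854, 'cx': 322.67090653033966, 'cy': 245.1347345484198, 'D': array([-0.12966638,  0.        ,  0.        ,  0.        ,  0.        ]), 'world_to_cam': array([[-7.92254387e-01,  6.10140877e-01,  7.81642610e-03,
         4.56245505e+02],
    
[... 612 characters left out ...]
      [ 5.10520774e-01,  5.65608218e-01, -6.47654139e-01,
         6.92179583e+02],
       [ 0.00000000e+00,  0.00000000e+00,  0.00000000e+00,
         1.00000000e+00]])}
wrist {'vertical_fov': 66.10953518998042, 'cx': 329.9866744820911, 'cy': 235.94114703549278, 'D': array([-0.05733847,  0.        ,  0.        ,  0.        ,  0.        ]), 'world_to_cam': array([[ 4.19902166e-01,  9.07568351e-01, -1.36339315e-03,
        -6.25064740e+02],
       [ 8.61926442e-01, -3.98313843e-01,  3.13733789e-01,
        -4.09623850e+01],
       [ 2.84191799e-01, -1.32912642e-01, -9.49510006e-01,
         3.80577896e+02],
       [ 0.00000000e+00,  0.00000000e+00,  0.00000000e+00,
         1.00000000e+00]])}
```

View pics/scene0.png

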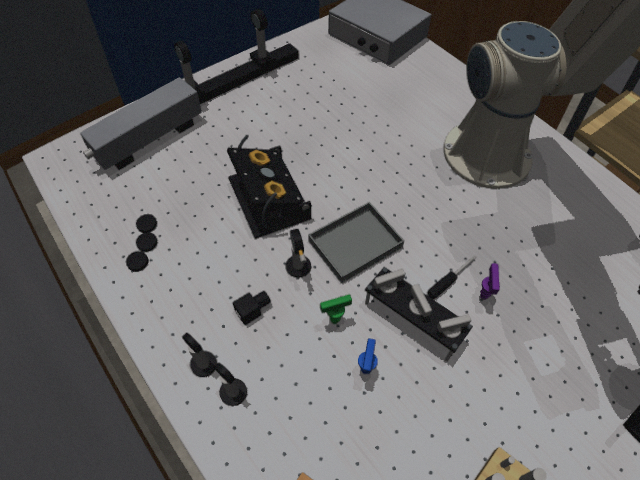

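View pics/side0.png

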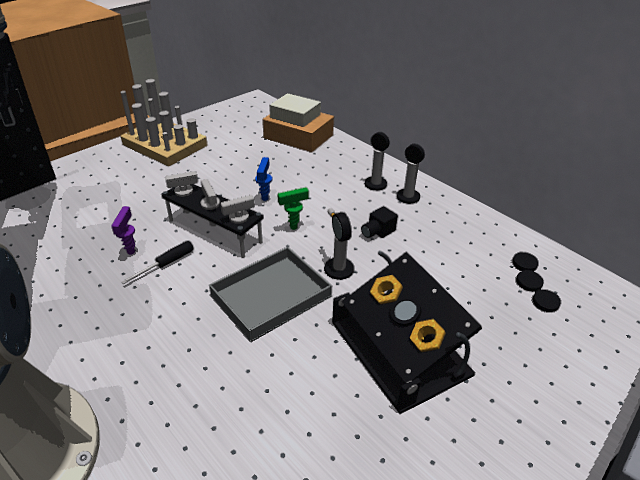

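View pics/wrist0.png

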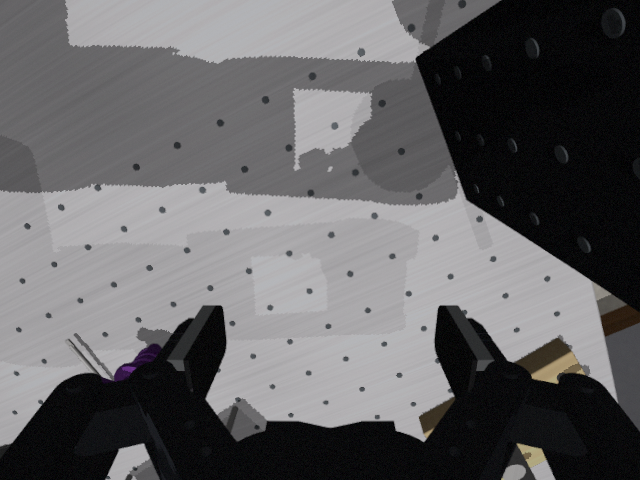

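```bash
python3 - <<'E'
from h import *
def show(fn,d):
    for n,p in d.items(): print(fn,n,np.round(unproj(fn,[p])[0],1))
show('scene0',dict(nutUL=(252,157),nutLR=(267,189),win=(267,173),plate_tl=(230,150),plate_tr=(280,147),plate_br=(308,218),plate_bl=(258,232),tray_c=(356,240),scr1=(391,280),scr2=(420,300),scr3=(455,325),post=(297,240),foot=(298,266),cam=(247,306),drv=(440,285),green=(336,305),blue=(368,355),purple=(490,280)))
show('side0',dict(nutR=(374,290),nutL=(416,337),win=(405,311),pt=(406,256),pr=(478,326),pb=(410,378),pl=(338,303),s1=(184,183),s2=(208,193),s3=(238,205)))
for fn,n in(('scene0','tray4'),):
    pass
z,K=load('side0'); im=z['im']; cv2.imwrite('pics/s_crop.png',cv2.resize(im[230:420,300:500],None,fx=3,fy=3,interpolation=cv2.INTER_CUBIC))
cv2.imwrite('pics/s_rack.png',cv2.resize(im[150:290,100:320],None,fx=3.5,fy=3.5,interpolation=cv2.INTER_CUBIC))
z,K=load('scene0'); im=z['im']; cv2.imwrite('pics/c_rack.png',cv2.resize(im[255:365,350:490],None,fx=5,fy=5,interpolation=cv2.INTER_CUBIC))
cv2.imwrite('pics/c_plat.png',cv2.resize(im[130:250,210:330],None,fx=5,fy=5,interpolation=cv2.INTER_CUBIC))
E
```

```text
scene0 nutUL [ 573.1 -285.6  111.8]
scene0 nutLR [ 599.3 -182.2  109. ]
scene0 win [ 566.5 -232.5   96.7]
scene0 plate_tl [ 608.1 -327.2  124.2]
scene0 plate_tr [ 477.6 -308.6   67.4]
scene0 plate_br [ 531.7 -116.6   10.9]
scene0 plate_bl [ 652.6 -156.6   10.4]
scene0 tray_c [477.5   3.2   6.9]
scene0 scr1 [533.2 173.2 111.5]
scene0 scr2 [518.6 244.3 114. ]
scene0 scr3 [502.6 327.4 116.1]
scene0 post [635.4 -13.  130.4]
scene0 foot [636.6 -13.6  24.4]
scene0 cam [788.3  10.   42.6]
scene0 drv [414.6 221.1  27.8]
scene0 green [653.  143.2  95.4]
scene0 blue [671.1 264.9  96.5]
scene0 purple [350.1 294.3  83.4]
side0 nutR [ 565.1 -167.5   93.4]
side0 nutL [ 540.5 -276.8   91.9]
side0 win [ 565.8 -233.    95.5]
side0 pt [ 644.1 -164.9  120. ]
side0 pr [ 603.4 -337.8  120.6]
side0 pb [ 494.5 -308.7   64.7]
side0 pl [ 526.5 -124.7   55.7]
side0 s1 [494.7 312.2  97.5]
side0 s2 [499.8 222.5 115.1]
side0 s3 [528.5 161.6 104.7]
```

View pics/s_crop.png

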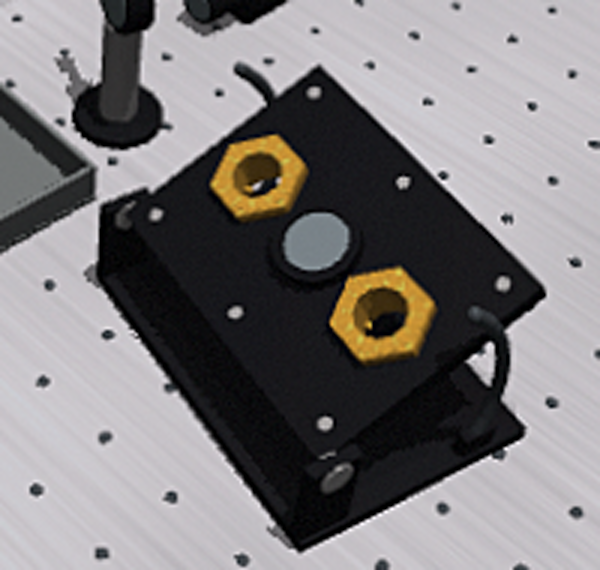

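View pics/c_plat.png

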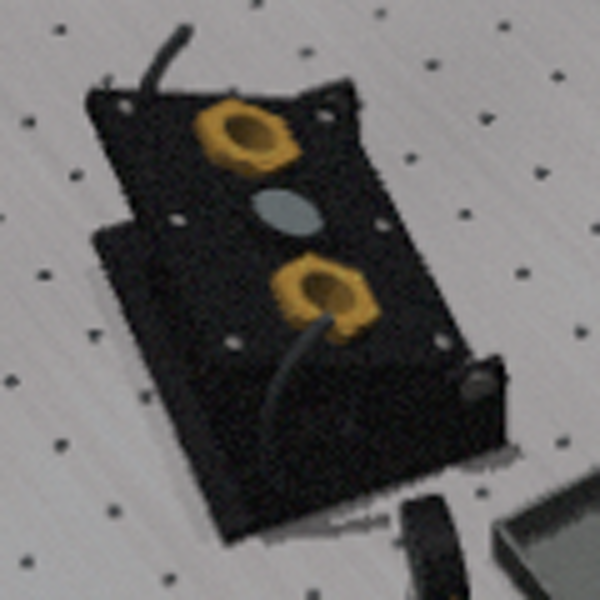

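View pics/s_rack.png

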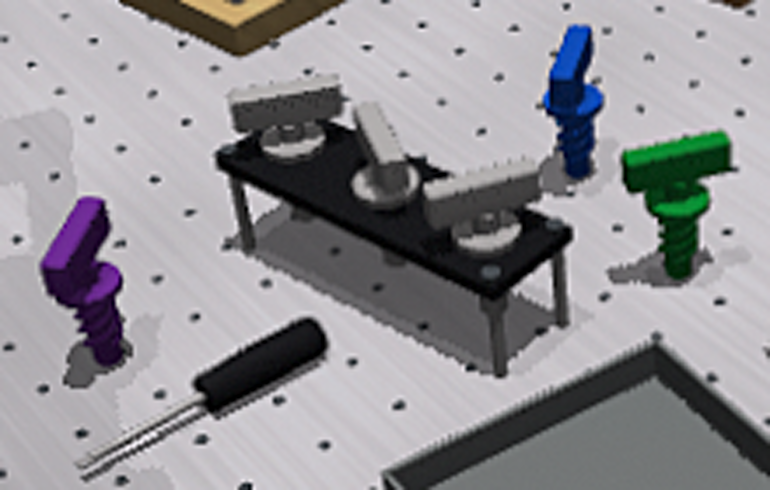

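View pics/c_rack.png

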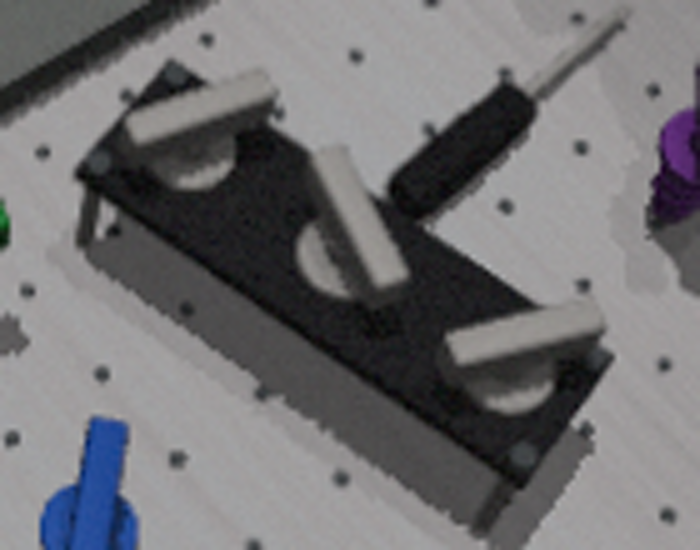

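```bash
python3 - <<'E'
from h import *
for fn,boxes in (('scene0',dict(R=(245,145,275,168),L=(262,178,290,202))),('side0',dict(R=(405,312,450,355),L=(366,272,406,308)))):
    z,K=load(fn); im=z['im'].astype(int); P=cloud(fn)
    m=((im[...,2]-im[...,0])>50)
    for n,(a,b,c,d) in boxes.items():
        mm=np.zeros_like(m); mm[b:d,a:c]=m[b:d,a:c]
        Q=P[mm]; 
        # ransac plane
        rng=np.random.default_rng(0);best=None
        for i in range(800):
            s=Q[rng.choice(len(Q),3,False)]; nn=np.cross(s[1]-s[0],s[2]-s[0]); L=np.linalg.norm(nn)
            if L<50: continue
            nn/=L; e=abs((Q-s[0])@nn); c_=(e<1.5).sum()
            if best is None or c_>best[0]: best=(c_,e<1.5)
        I=Q[best[1]]; c0=I.mean(0); nn=np.linalg.svd(I-c0)[2][2]; nn*=np.sign(nn[2])
        print(fn,n,len(Q),best[0],c0.round(1),nn.round(3),'tilt',np.arccos(nn[2]).round(3),'dir',np.degrees(np.arctan2(nn[1],nn[0])).round(1), 'rms',((I-c0)@nn).std().round(2))
# plate plane
for fn,poly in (('side0',[(346,302),(404,262),(470,325),(410,370)]),('scene0',[(236,152),(277,150),(300,200),(258,200)])):
    z,K=load(fn); im=z['im'].astype(int);P=cloud(fn)
    mk=np.zeros((480,640),np.uint8);cv2.fillPoly(mk,[np.array(poly)],1)
    Q=P[(mk>0)&(im.max(2)<45)]
    rng=np.random.default_rng(0);best=None
    for i in range(1000):
        s=Q[rng.choice(len(Q),3,False)]; nn=np.cross(s[1]-s[0],s[2]-s[0]); L=np.linalg.norm(nn)
        if L<300: continue
        nn/=L; e=abs((Q-s[0])@nn); c_=(e<1.5).sum()
        if best is None or c_>best[0]: best=(c_,e<1.5)
    I=Q[best[1]];c0=I.mean(0); nn=np.linalg.svd(I-c0)[2][2]; nn*=np.sign(nn[2])
    print(fn,'plate',len(Q),best[0],c0.round(1),nn.round(3),np.arccos(nn[2]).round(3),np.degrees(np.arctan2(nn[1],nn[0])).round(1))
def crop(fn,x0,y0,w,h,s,out):
    im=load(fn)[0]['im'][y0:y0+h,x0:x0+w]; im=cv2.resize(im,None,fx=s,fy=s,interpolation=cv2.INTER_CUBIC)
    for i in range(0,w,5):
        cv2.putText(im,str(x0+i),(i*s,8),0,.3,(0,255,0),1); cv2.line(im,(i*s,0),(i*s,h*s),(0,90,0),1)
    for j in range(0,h,5):
        cv2.putText(im,str(y0+j),(0,j*s+4),0,.3,(0,255,0),1); cv2.line(im,(0,j*s),(w*s,j*s),(0,90,0),1)
    return im
cv2.imwrite('pics/n_side.png',crop('side0',360,265,95,95,6,0))
cv2.imwrite('pics/n_scene.png',crop('scene0',235,140,60,65,9,0))
E
```

```text
scene0 R 177 91 [ 553.2 -286.9   99.9] [-0.486  0.104  0.868] tilt 0.52 dir 168.0 rms 0.85
scene0 L 194 104 [ 580.7 -181.9   99.3] [-0.402  0.132  0.906] tilt 0.437 dir 161.8 rms 0.84
side0 R 637 405 [ 551.6 -286.8   98. ] [-0.426  0.109  0.898] tilt 0.455 dir 165.7 rms 0.78
side0 L 524 306 [ 579.2 -179.2   98.9] [-0.427  0.123  0.896] tilt 0.461 dir 163.9 rms 0.77
side0 plate 4926 3399 [ 564.2 -239.6   90.1] [-0.429  0.107  0.897] 0.457 166.0
scene0 plate 1475 906 [ 565.6 -227.7   89.7] [-0.436  0.117  0.892] 0.468 164.9
```

View pics/n_side.png

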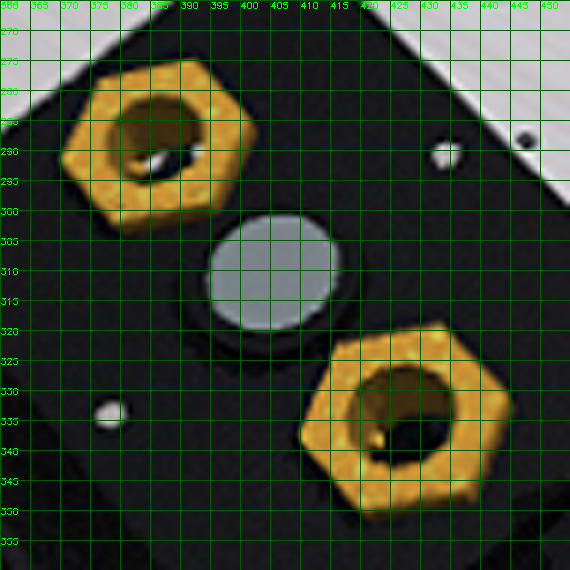

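View pics/n_scene.png

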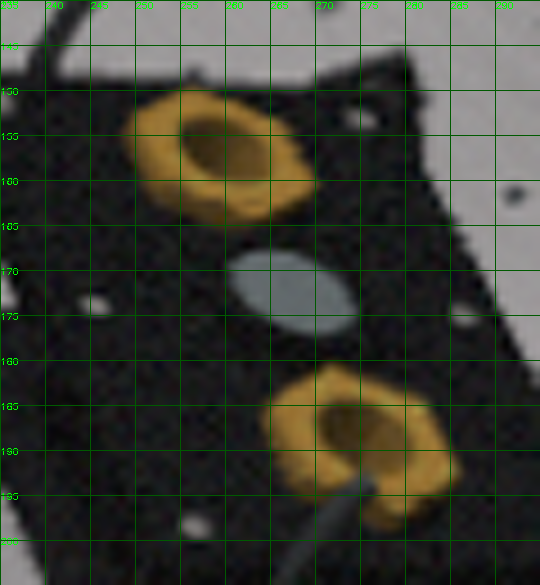

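```bash
python3 - <<'E'
from h import *
R,e=tri([('side0',(426.3,334.3)),('scene0',(259.2,156.7))]); print('R',R,e)
L,e2=tri([('side0',(385.2,288)),('scene0',(275,188.6))]); print('L',L,e2)
d=L-R; print(np.linalg.norm(d), 'yaw',np.degrees(np.arctan2(-d[0],d[1])))
# hex outline fit: optimise pose yaw,tilt,center with hex corners by template: report reprojection
th=0.457;yaw=np.radians(-14.2)
for n,c in(('R',R),('L',L)):
    x=np.array([np.cos(yaw)*np.cos(th),np.sin(yaw)*np.cos(th),np.sin(th)]);y=np.array([-np.sin(yaw),np.cos(yaw),0])
    for fn in('side0','scene0'): print(n,fn,proj(fn,[c+14*x,c-14*x,c+14*y,c-14*y]).round(1).tolist())
# base plate/hinge: corners of the base near z=10
print(unproj('side0',[(474,374),(402,410),(335,322)]))
E
```

```text
R [ 552.17376348 -286.79597167   97.90244861] [np.float64(0.599919081494336), np.float64(0.599919081494394)]
L [ 578.99266866 -179.58103352   97.93385207] [np.float64(0.4002401063446076), np.float64(0.40024010634457396)]
110.51831351711297 yaw -14.0438735282972
R side0 [[434.1, 328.5], [419.3, 340.0], [421.1, 327.9], [432.4, 340.7]]
R scene0 [[254.4, 156.5], [264.5, 157.0], [261.3, 160.6], [257.6, 152.9]]
L side0 [[392.2, 282.8], [378.7, 293.2], [380.7, 282.7], [390.3, 293.4]]
L scene0 [[269.9, 188.6], [280.3, 188.7], [277.3, 192.9], [273.1, 184.4]]
[[ 616.39636214 -352.8311355     5.05065162]
 [ 476.19058148 -318.49989844   10.11151372]
 [ 522.86922408 -123.69475872    9.11814267]]
```

```bash
python3 - <<'E'
from h import *
for fn,box in(('scene0',(355,260,480,350)),('side0',(155,165,270,235))):
    P=cloud(fn);a,b,c,d=box
    m=np.zeros((480,640),bool);m[b:d,a:c]=True
    im=load(fn)[0]['im']
    Z=P[...,2]
    top=m&(Z>109)&(Z<121)&(im.min(2)>90)
    n,lab,st,ce=cv2.connectedComponentsWithStats(top.astype(np.uint8))
    for i in range(1,n):
        if st[i,4]<40: continue
        Q=P[lab==i]; r=cv2.minAreaRect(Q[:,:2].astype(np.float32))
        c0=np.median(Q,0); w=np.linalg.svd(Q[:,:2]-Q[:,:2].mean(0))[2][0]
        # 5-95 extents
        e=(Q[:,:2]-Q[:,:2].mean(0))@w; f=(Q[:,:2]-Q[:,:2].mean(0))@np.array([-w[1],w[0]])
        print(fn,ce[i].round(1),st[i,4],Q.mean(0).round(1),'ang',np.degrees(np.arctan2(w[1],w[0])).round(1),'ext',np.ptp(np.percentile(e,[1,99])).round(1),np.ptp(np.percentile(f,[1,99])).round(1), 'z',np.percentile(Q[:,2],[10,50,90]).round(1))
E
```

```text
scene0 [389.3 276. ] 183 [530.8 165.  114.4] ang -16.1 ext 62.8 15.0 z [112.3 114.4 116.6]
scene0 [421.3 297.3] 206 [512.8 241.6 115. ] ang 71.1 ext 62.5 14.6 z [112.9 115.1 117.3]
scene0 [454.6 320.8] 214 [495.7 320.3 114.2] ang -22.9 ext 63.0 14.1 z [112.2 114.3 116.2]
side0 [180.3 175. ] 134 [492.8 319.  114.9] ang 157.0 ext 65.8 16.1 z [113.2 115.  116.5]
side0 [207.6 187.7] 133 [510.1 240.4 114.4] ang 72.7 ext 62.4 14.9 z [112.9 114.5 115.9]
side0 [236.8 200.7] 153 [528.  163.3 114.3] ang 163.7 ext 63.7 15.1 z [112.8 114.3 115.7]
```

```bash
cat >> h.py <<'E'
from scipy.spatial.transform import Rotation as Rn
def go(grasp,yaw):
    """shift/roll (cm,deg) to bring grasp point (155 ahead) to world 'grasp', jaw-axis world yaw deg"""
    s=sense(); R=Rn.from_euler('xyz',s['tcp_rot']).as_matrix(); p=np.array(s['eef_pos'])
    g=p+155*R[:,2]; d=R.T@(np.array(grasp)-g)/10
    cur=np.degrees(np.arctan2(R[1,0],R[0,0])); 
    return d.round(2), round(cur-yaw,1)
def st():
    s=sense(); R=Rn.from_euler('xyz',s['tcp_rot']).as_matrix()
    print('t',round(s['clock'],2),'grasp',(np.array(s['eef_pos'])+155*R[:,2]).round(1),'yaw',np.degrees(np.arctan2(R[1,0],R[0,0])).round(1),'z',R[:,2].round(3),'F',np.round(s['contact_force'],1),'T',np.round(s['wrist_torque'],2),'open',round(s['opening']*85,1),'q',np.round(s['qpos'],2))
E
python3 - <<'E'
from h import *
st()
print(go((529.4,164.1,170),73.8),go((529.4,164.1,106),73.8))
E
```

```text
t 0.15 grasp [262.6 566.8 249.1] yaw 65.1 z [-0.    -0.001 -1.   ] F [-0.3  0.5 -0.6] T [-0.02  0.02 -0.03] open 85.1 q [ 1.13  0.35  1.63  0.    1.16 -0.  ]
(array([-25.31,  41.14,   7.94]), np.float64(-8.7)) (array([-25.31,  41.14,  14.34]), np.float64(-8.7))
```

```bash
python3 -m creep '40 -25.3 41.1 7 -8.7; 40 -25.3 41.1 7 -8.7; 40 -25.3 41.1 7 -8.7; 40 -25.3 41.1 7 -8.7; 40 -25.3 41.1 7 -8.7; 40 -25.3 41.1 7 -8.7; 40 -25.3 41.1 7 -8.7; 40 -25.3 41.1 7 -8.7; 40 -25.3 41.1 7 -8.7; 40 -25.3 41.1 7 -8.7; 40 -25.3 41.1 7 -8.7; 40 -25.3 41.1 7 -8.7; 40 -25.3 41.1 7 -8.7' 40; python3 - <<'E'
from h import *
st(); snap('wrist','w1'); print(go((529.4,164.1,106),73.8))
E
```

```text
clock: 1.45
eef_pos: [528.7, 165.1, 334.3]
tcp_rot: [-3.141, 0.001, 1.289]
contact_force: [-0.2, 0.2, -0.0]
opening: 0.402
t 1.45 grasp [528.6 165.  179.3] yaw 73.9 z [-0.001 -0.001 -1.   ] F [-0.2  0.2 -0. ] T [ 0.05 -0.03 -0.  ] open 34.2 q [ 0.3   0.32  1.85 -0.    0.97 -0.99]
(array([-0.09,  0.12,  7.35]), np.float64(0.1))
```

View pics/w1.png

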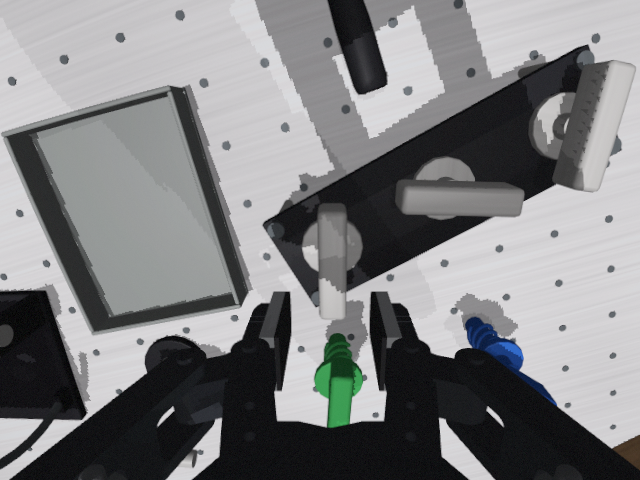

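```bash
python3 - <<'E'
from h import *
fn='w1';P=cloud(fn);im=load(fn)[0]['im'];Z=P[...,2]
top=(Z>109)&(Z<122)&(im.min(2)>90)
n,lab,stt,ce=cv2.connectedComponentsWithStats(top.astype(np.uint8))
for i in range(1,n):
    if stt[i,4]<300: continue
    Q=P[lab==i]; r=cv2.minAreaRect(Q[:,:2].astype(np.float32)); w=np.linalg.svd(Q[:,:2]-Q[:,:2].mean(0))[2][0]
    print(ce[i].round(),stt[i,4],Q.mean(0).round(1),np.degrees(np.arctan2(w[1],w[0])).round(1),np.array(r[0]).round(1),np.array(r[1]).round(1))
tc=unproj(fn,[(8,135),(180,92),(243,300),(97,328)]);print(tc.round(1))
E
```

```text
[604. 125.] 3742 [493.1 321.5 114.7] -22.7 [494.6 321.9] [16.7 66.1]
[462. 201.] 3330 [512.  243.5 114.9] -107.5 [512.8 243.9] [65.1 16.1]
[332. 265.] 2887 [528.1 167.1 114.8] -15.4 [530.1 166.3] [15.7 64.8]
[[393.7 -48.3  29.9]
 [402.9  84.    9.8]
 [577.   73.4  18.8]
 [565.6 -62.3  24.4]]
```

```bash
python3 -m creep '40 0.05 0.1 4 0; 40 0.05 0.1 7.3 0; 40 0.05 0.1 7.3 0; 0 0.05 0.1 7.3 0; 0 0.05 0.1 7.3 0; 0 0.05 0.1 7.3 0; 0 0.05 0.1 7.3 0' 40; python3 - <<'E'
from h import *
st()
E
```

```text
clock: 2.2
eef_pos: [530.0, 165.8, 262.6]
tcp_rot: [3.141, -0.0, 1.29]
contact_force: [-0.7, 0.4, -3.2]
opening: 0.177
t 2.2 grasp [530.2 165.8 107.6] yaw 73.9 z [ 0.001 -0.    -1.   ] F [-0.7  0.4 -3.2] T [-0.06  0.01  0.04] open 15.0 q [ 0.3   0.42  1.9  -0.    0.82 -0.99]
```

```bash
cat >> h.py <<'E'
NR=np.array([552.2,-286.8,97.9]);NL=np.array([579.0,-179.6,97.9]);TH=0.46;PY=np.radians(-14.1)
H=np.array([np.cos(PY),np.sin(PY),0]);V=np.array([0,0,1.]);Y=np.array([-np.sin(PY),np.cos(PY),0])
X=np.cos(TH)*H+np.sin(TH)*V; Zn=-np.sin(TH)*H+np.cos(TH)*V
def grip_pos(N,cx,cz,al,L):
    """corner at nut coords (cx,cz); al=screw lean upslope relative to nut axis; L grip-to-tip"""
    h=np.cos(al)*X-np.sin(al)*Zn; v=np.sin(al)*X+np.cos(al)*Zn
    return N+cx*X+cz*Zn+8.5*h+L*v
E
python3 - <<'E'
from h import *
st();L=89.6
print('hover',grip_pos(NR,-9.5,40,TH,L).round(1))
g=grip_pos(NR,-9.5,-10,TH,L)+np.array([0,0,45]);print(g,go(g,75.9))
g2=grip_pos(NR,-9.5,-10,TH,L);print(g2,go(g2,75.9))
print(proj('side0',[g,g2]),)
E
```

```text
t 2.2 grasp [530.2 165.8 107.6] yaw 73.9 z [ 0.001 -0.    -1.   ] F [-0.7  0.4 -3.2] T [-0.06  0.01  0.04] open 15.0 q [ 0.3   0.42  1.9  -0.    0.82 -0.99]
hover [ 535.  -282.5  219.1]
[ 556.49360629 -287.87847936  219.32196801] (array([-42.86,  15.12, -11.16]), np.float64(-2.0))
[ 556.49360629 -287.87847936  174.32196801] (array([-42.86,  15.11,  -6.66]), np.float64(-2.0))
[[443.60499976 274.26364869]
 [437.87907678 297.67204676]]
```

```bash
python3 -m creep '0 0 0 -5 0; 0 0 0 -10 0; 0 0 0 -12 0; 0 -43 15.1 -12 -2; 0 -43 15.1 -12 -2; 0 -43 15.1 -12 -2; 0 -43 15.1 -12 -2; 0 -43 15.1 -12 -2; 0 -43 15.1 -12 -2; 0 -43 15.1 -12 -2; 0 -43 15.1 -12 -2; 0 -43 15.1 -12 -2; 0 -43 15.1 -12 -2; 0 -43 15.1 -11.2 -2' 40; python3 - <<'E'
from h import *
st(); snap('wrist','w2'); snap('side','s2'); st()
im=cv2.imread('pics/s2.png');cv2.imwrite('pics/s2c.png',cv2.resize(im[200:380,330:530],None,fx=3,fy=3,interpolation=cv2.INTER_CUBIC))
E
```

```text
clock: 3.6
eef_pos: [555.8, -290.8, 375.6]
tcp_rot: [3.138, 0.0, 1.322]
contact_force: [0.5, 0.7, -1.8]
opening: 0.183
t 3.6 grasp [ 556.2 -291.   220.6] yaw 75.8 z [ 0.003 -0.001 -1.   ] F [ 0.5  0.7 -1.8] T [-0.   -0.02 -0.05] open 15.6 q [-0.48  0.38  1.66  0.    1.1  -1.81]
t 3.7 grasp [ 555.  -288.   218.5] yaw 75.9 z [-0.001  0.001 -1.   ] F [-0.7  1.1 -3. ] T [ 0.03 -0.01  0.  ] open 15.3 q [-0.48  0.38  1.66  0.    1.1  -1.81]
```

View pics/w2.png

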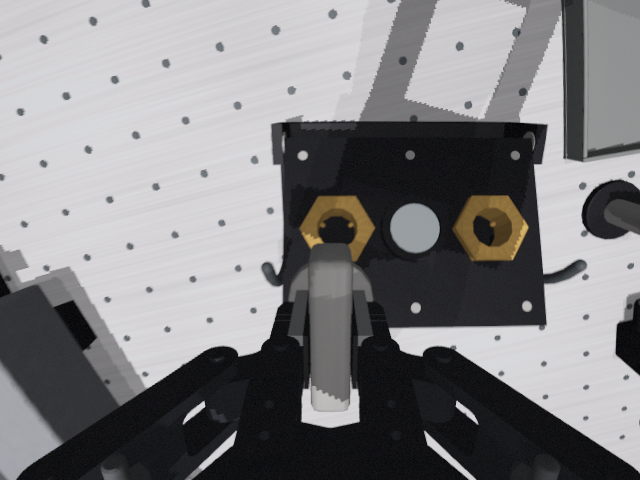

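View pics/s2c.png

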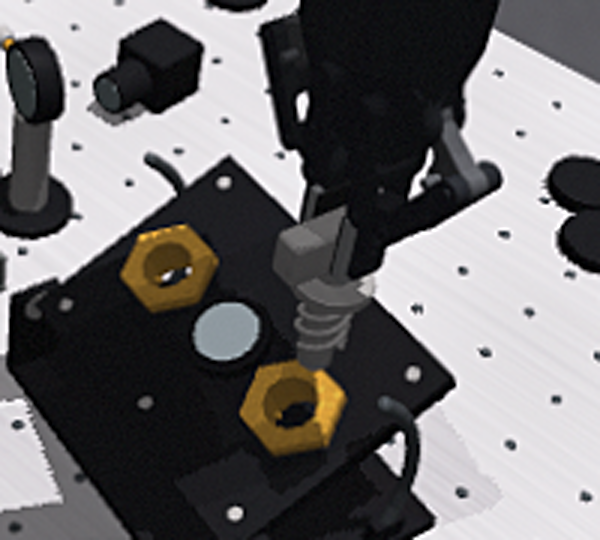

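```bash
python3 - <<'E'
from h import *
st()
T=np.array([555.2,-288.2,129.3]); print('tip',proj('s2',[T]),'barTop',proj('s2',[T+[0,0,97]]))
im=cv2.imread('pics/w2.png')
print('nuts in w2',proj('w2',[NR,NL]))
for n,c in(('R',NR),('L',NL)):
    print(n,proj('w2',[c+14*X,c-14*X,c+14*Y,c-14*Y]).round(1).tolist())
print(load('w2')[0]['eef'])
def crop(im,x0,y0,w,h,s):
    im=cv2.resize(im[y0:y0+h,x0:x0+w],None,fx=s,fy=s,interpolation=cv2.INTER_CUBIC)
    for i in range(0,w,10): cv2.putText(im,str(x0+i),(i*s,8),0,.3,(0,255,0),1); cv2.line(im,(i*s,0),(i*s,h*s),(0,120,0),1)
    for j in range(0,h,10): cv2.putText(im,str(y0+j),(0,j*s+4),0,.3,(0,255,0),1); cv2.line(im,(0,j*s),(w*s,j*s),(0,120,0),1)
    return im
cv2.imwrite('pics/w2c.png',crop(im,290,185,250,80,3))
cv2.imwrite('pics/s2d.png',crop(cv2.imread('pics/s2.png'),400,260,80,100,6))
E
```

```text
t 3.7 grasp [ 555.  -288.   218.5] yaw 75.9 z [-0.001  0.001 -1.   ] F [-0.7  1.1 -3. ] T [ 0.03 -0.01  0.  ] open 15.3 q [-0.48  0.38  1.66  0.    1.1  -1.81]
tip [[432.18263117 319.7550231 ]] barTop [[444.14007348 271.01192974]]
nuts in w2 [[330.88445831 230.93510113]
 [488.01766576 230.68046026]]
R [[330.9, 251.0], [330.9, 211.2], [351.0, 230.9], [310.8, 231.0]]
L [[489.2, 250.5], [486.8, 211.2], [507.4, 230.7], [468.5, 230.7]]
[ 555.75315831 -290.84729818  375.61446951]
```

View pics/w2c.png

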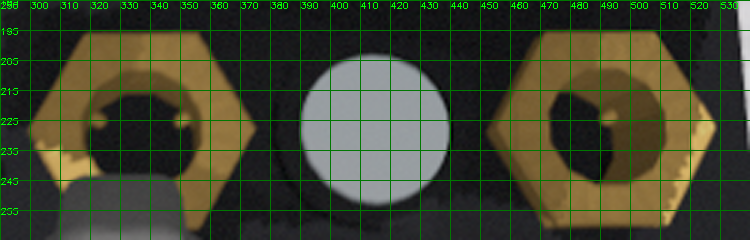

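View pics/s2d.png

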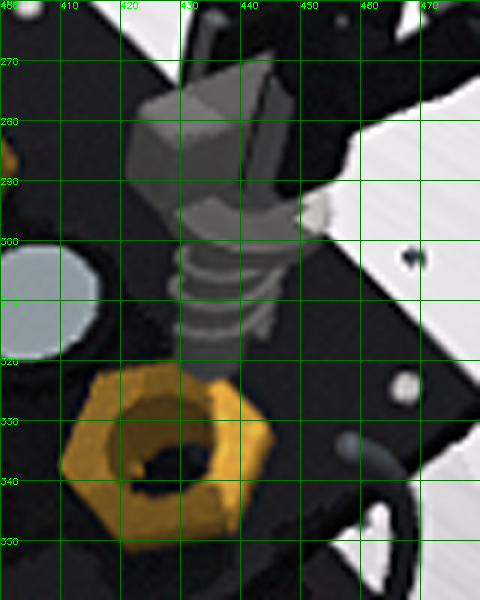

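```bash
cat >> h.py <<'E'
def gcrop(fn,x0,y0,w,h,s,g=10):
    im=cv2.imread(f'pics/{fn}.png'); im=cv2.resize(im[y0:y0+h,x0:x0+w],None,fx=s,fy=s,interpolation=cv2.INTER_CUBIC)
    for i in range(0,w,g): cv2.putText(im,str(x0+i),(i*s,8),0,.3,(0,255,0),1); cv2.line(im,(i*s,0),(i*s,h*s),(0,120,0),1)
    for j in range(0,h,g): cv2.putText(im,str(y0+j),(0,j*s+4),0,.3,(0,255,0),1); cv2.line(im,(0,j*s),(w*s,j*s),(0,120,0),1)
    return im
E
python3 - <<'E'
from h import *
st(); snap('wrist','w3'); st(); snap('side','s3'); st(); snap('scene','c3'); st()
T=np.array([555.2,-288.2,129.3]); print('tip',proj('c3',[T]),proj('s3',[T]),proj('w3',[NR,NL]))
a=gcrop('s3',405,260,70,95,6); b=gcrop('c3',225,110,70,95,6); cv2.imwrite('pics/sc3.png',np.hstack([a,b[:a.shape[0]]]))
cv2.imwrite('pics/w3c.png',gcrop('w3',290,185,250,80,3))
E
```

```text
t 3.7 grasp [ 555.  -288.   218.5] yaw 75.9 z [-0.001  0.001 -1.   ] F [-0.7  1.1 -3. ] T [ 0.03 -0.01  0.  ] open 15.3 q [-0.48  0.38  1.66  0.    1.1  -1.81]
t 3.75 grasp [ 555.3 -287.6  218.9] yaw 76.0 z [-0.001  0.001 -1.   ] F [ 0.2 -0.  -1.4] T [ 0.01  0.02 -0.07] open 15.4 q [-0.48  0.38  1.66  0.    1.1  -1.81]
t 3.8 grasp [ 555.7 -287.6  219.4] yaw 76.0 z [ 0.     0.001 -1.   ] F [ 0.1  0.2 -2.5] T [0.06 0.   0.03] open 15.4 q [-0.48  0.38  1.66  0.    1.1  -1.81]
t 3.85 grasp [ 555.9 -287.7  219.7] yaw 76.0 z [ 0.001  0.    -1.   ] F [ 0.1  0.2 -3.1] T [ 0.02 -0.02  0.02] open 15.0 q [-0.48  0.38  1.66  0.    1.1  -1.81]
tip [[256.87871723 148.03225356]] [[432.18263117 319.7550231 ]] [[328.86826942 231.24819595]
 [485.63372566 231.30787282]]
```

View pics/sc3.png

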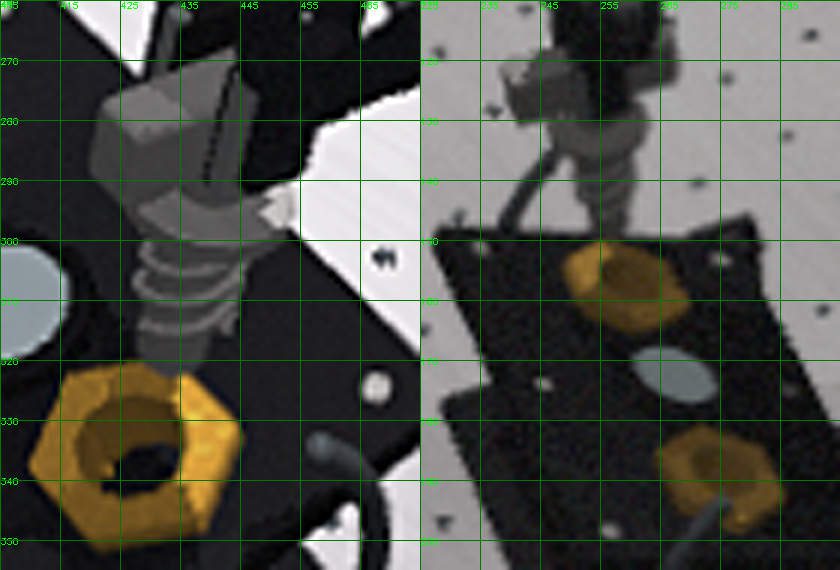

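View pics/w3c.png

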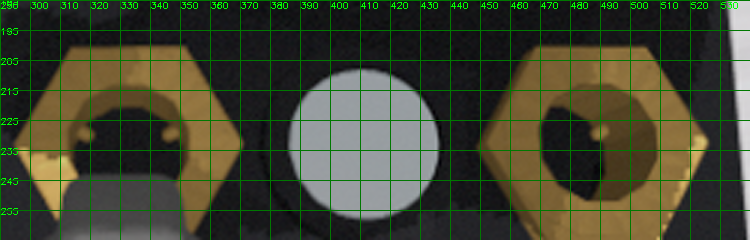

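```bash
python3 - <<'E'
from h import *
print(tri([('s3',(433.8,320.3)),('c3',(256.8,148.2))]))
# bar ends etc: top of the bar in side: far/near
T=np.array([555.6,-287.7,129.8])
for dx in(-33,33):
  for dy in(-8,8):
    print(dx,dy,proj('s3',[T+H*dx+Y*dy+[0,0,97]]).round(1),proj('c3',[T+H*dx+Y*dy+[0,0,97]]).round(1),proj('w3',[T+H*dx+Y*dy+[0,0,97]]).round(1))
E
```

```text
(array([ 555.86499971, -289.51476545,  128.47722347]), [np.float64(1.0417078535344924), np.float64(1.0417078535345048)])
-33 -8 [[428.1 282.2]] [[265.3 111.8]] [[304.4 262.5]]
-33 8 [[420.6 274.6]] [[267.7 116.2]] [[351.4 262.5]]
33 -8 [[466.9 266.3]] [[237.8 119.9]] [[308.1 414.4]]
33 8 [[459.2 259.3]] [[240.  124.4]] [[347.9 414.4]]
```

View pics/w3.png

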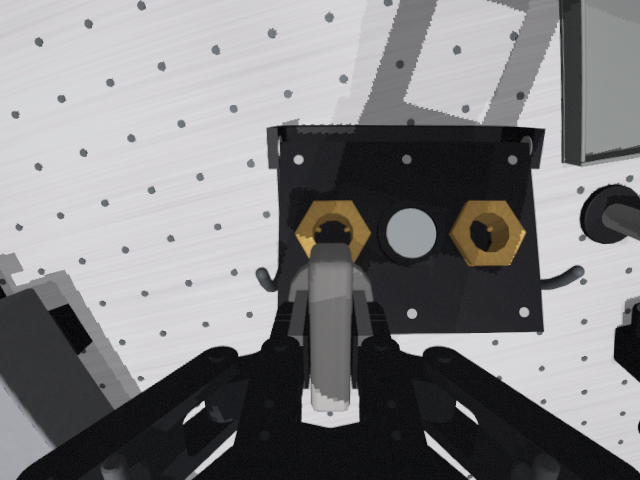

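```bash
sed -i 's/^NR=.*;PY=.*$/NR=np.array([552.7,-285.9,97.9]);NL=np.array([579.5,-178.7,97.9]);TH=0.46;PY=np.radians(-14.1)/' h.py; python3 - <<'E'
from h import *
st();L=89.6
print('down',go(grip_pos(NR,-9.5,-12,TH,L),75.9))
for al in np.linspace(TH,-0.04,8): print(round(al,2),go(grip_pos(NR,-15,-12,al,L),75.9))
print('ctr',go(grip_pos(NR,-8.5,-12,0,L),75.9))
for d in(16,20,28,38,48): print(d,go(grip_pos(NR,-8.5,-d,0,L),75.9)[0])
E
```

```text
t 3.85 grasp [ 555.9 -287.7  219.7] yaw 76.0 z [ 0.001  0.    -1.   ] F [ 0.1  0.2 -3.1] T [ 0.02 -0.02  0.02] open 15.0 q [-0.48  0.38  1.66  0.    1.1  -1.81]
down (array([0.09, 0.17, 4.72]), np.float64(0.1))
0.46 (array([ 0.09, -0.32,  4.96]), np.float64(0.1))
0.39 (array([ 0.09, -0.96,  4.92]), np.float64(0.1))
0.32 (array([ 0.1 , -1.6 ,  4.93]), np.float64(0.1))
0.25 (array([ 0.1 , -2.24,  4.98]), np.float64(0.1))
0.17 (array([ 0.1 , -2.88,  5.08]), np.float64(0.1))
0.1 (array([ 0.1 , -3.51,  5.23]), np.float64(0.1))
0.03 (array([ 0.1 , -4.12,  5.41]), np.float64(0.1))
-0.04 (array([ 0.1 , -4.72,  5.65]), np.float64(0.1))
ctr (array([ 0.1 , -3.8 ,  5.22]), np.float64(0.1))
16 [ 0.1  -3.63  5.58]
20 [ 0.1  -3.45  5.94]
28 [ 0.1  -3.09  6.66]
38 [ 0.1  -2.65  7.55]
48 [ 0.09 -2.21  8.45]
```

```bash
python3 -m creep '0 0.1 0.2 3 0; 0 0.1 0.2 4.7 0; 0 0.1 0.2 4.7 0; 0 0.1 -0.3 4.9 0; 0 0.1 -1 4.9 0; 0 0.1 -1.6 4.9 0' 20; python3 - <<'E'
from h import *
st(); snap('side','s4'); cv2.imwrite('pics/s4c.png',gcrop('s4',380,240,110,120,5))
E
```

```text
clock: 4.45
eef_pos: [542.0, -282.8, 327.7]
tcp_rot: [3.134, 0.0, 1.327]
contact_force: [6.5, -0.6, -1.0]
opening: 0.176
t 4.45 grasp [ 543.1 -283.1  172.7] yaw 76.0 z [ 0.007 -0.002 -1.   ] F [ 6.5 -0.6 -1. ] T [-0.13 -1.4  -0.03] open 14.9 q [-0.48  0.41  1.73  0.    0.99 -1.81]
```

View pics/s4c.png

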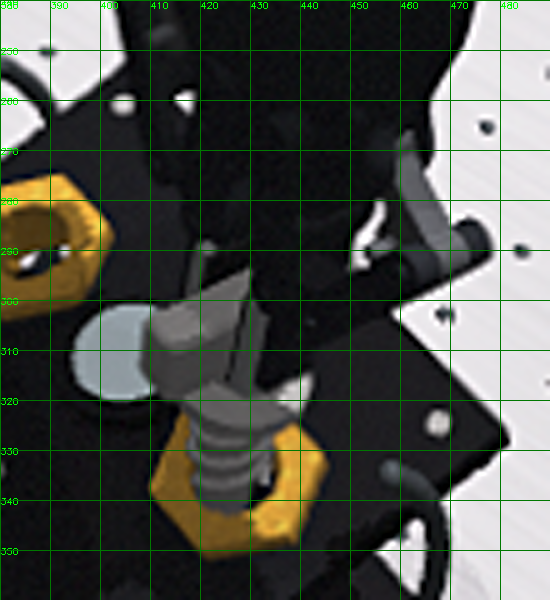

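```bash
python3 - <<'E'
from h import *
L=89.6
for al in (.25,.17,.1,.03,-.04): print(al,go(grip_pos(NR,-15,-12,al,L),75.9))
print('ctr',go(grip_pos(NR,-8.5,-12,0,L),75.9))
E
python3 -m creep '0 0 -0.6 0.1 0; 0 0 -1.2 0.2 0; 0 0 -1.9 0.4 0; 0 0 -2.5 0.5 0; 0 0 -2.8 0.6 0; 0 0 -2.8 0.6 0' 20;  python3 - <<'E'
from h import *
st(); snap('side','s5');snap('scene','c5'); a=gcrop('s5',370,240,110,120,4);b=gcrop('c5',220,110,80,120,4); cv2.imwrite('pics/s5c.png',np.hstack([a,b]))
E
```

```text
0.25 (array([-0.03, -0.75,  0.27]), np.float64(0.1))
0.17 (array([-0.03, -1.46,  0.38]), np.float64(0.1))
0.1 (array([-0.03, -2.08,  0.52]), np.float64(0.1))
0.03 (array([-0.03, -2.68,  0.7 ]), np.float64(0.1))
-0.04 (array([-0.03, -3.27,  0.93]), np.float64(0.1))
ctr (array([-0.03, -2.35,  0.51]), np.float64(0.1))
clock: 5.1
eef_pos: [514.8, -276.0, 323.0]
tcp_rot: [3.131, 0.001, 1.327]
contact_force: [5.6, -0.5, 2.4]
opening: 0.176
t 5.1 grasp [ 516.4 -276.6  168. ] yaw 76.0 z [ 0.01  -0.004 -1.   ] F [ 5.6 -0.5  2.4] T [-0.34 -1.17  0.03] open 15.0 q [-0.5   0.38  1.8   0.    0.95 -1.82]
```

View pics/s5c.png

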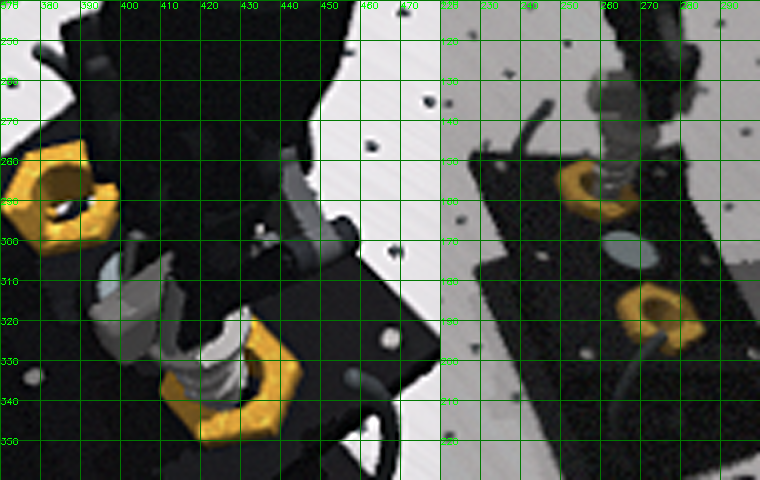

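```bash
python3 - <<'E'
from h import *
g=np.array([516.4,-276.6,168.0])-NR; L=89.6
gx,gy,gz=g@X,g@Y,g@Zn; print(gx,gy,gz)
from scipy.optimize import brentq
a=brentq(lambda a:-14+8.5*np.cos(a)+L*np.sin(a)-gx,-.5,.5); print('al',a,'cornerZ',gz+8.5*np.sin(a)-L*np.cos(a))
for d in(14,18,22): print(d,go(grip_pos(NR,-8.5,-d,0,L),75.9)[0],go(grip_pos(NR,-10.5,-d,0,L),75.9)[0])
E
```

```text
-2.4560933805601968 0.1765848143154676 79.44889189352689
al 0.034033677829362306 cornerZ -9.80999124961832
14 [-0.02  0.39  0.21] [-0.02  0.21  0.3 ]
18 [-0.02  0.56  0.57] [-0.02  0.38  0.66]
22 [-0.02  0.73  0.93] [-0.02  0.55  1.02]
```

```bash
python3 -m creep '0 0 -0.4 0.25 0; 0 0 -0.4 0.25 0; 0 0 0.3 0.2 0; 0 0 0.4 0.4 0; 0 0 0.55 0.6 0; 0 0 0.7 0.9 0; 0 0 0.7 0.9 0' 20;  python3 - <<'E'
from h import *
st(); snap('side','s6');snap('scene','c6'); a=gcrop('s6',370,240,110,120,4);b=gcrop('c6',220,110,80,120,4); cv2.imwrite('pics/s6c.png',np.hstack([a,b]))
g=np.array(sense()['eef_pos'])-[0,0,155]-NR; print(g@X,g@Y,g@Zn)
E
```

```text
clock: 5.9
eef_pos: [521.6, -277.7, 312.8]
tcp_rot: [3.134, 0.001, 1.327]
contact_force: [-0.0, 0.4, -1.7]
opening: 0.173
t 5.9 grasp [ 522.8 -278.1  157.8] yaw 76.0 z [ 0.008 -0.002 -1.   ] F [-0.   0.4 -1.7] T [ 0.04  0.09 -0.02] open 14.7 q [-0.49  0.4   1.79  0.    0.94 -1.82]
-1.915649976152594 0.3538432218651549 68.4344095125502
```

View pics/s6c.png

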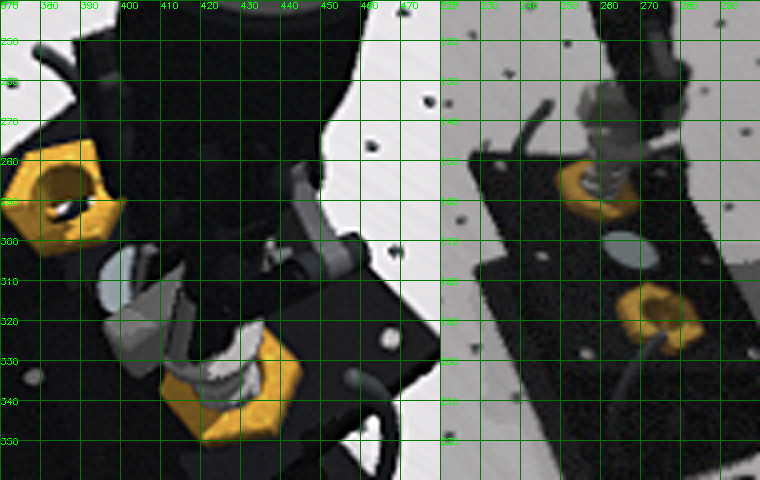

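```bash
python3 -m creep '0 0 0.2 0.4 0; 0 0 0.4 0.8 0; 0 0 0.6 1.1 0; 0 0 0.7 1.4 0; 0 0 0.8 1.6 0' 20;  python3 - <<'E'
from h import *
st()
g=np.array(sense()['eef_pos'])-[0,0,155]-NR; print(g@X,g@Y,g@Zn)
E
```

```text
clock: 6.5
eef_pos: [529.6, -279.7, 297.0]
tcp_rot: [3.133, 0.001, 1.327]
contact_force: [0.5, -0.6, -2.1]
opening: 0.182
t 6.5 grasp [ 530.8 -280.1  142. ] yaw 76.0 z [ 0.008 -0.003 -1.   ] F [ 0.5 -0.6 -2.1] T [-0.01  0.05 -0.02] open 15.4 q [-0.49  0.43  1.78  0.    0.92 -1.82]
-1.8560074597370637 0.37686800286213623 50.15848517292168
```

```bash
python3 -m creep '0 0 0.1 0.2 0; 0 0 0.2 0.4 0; 0 0 0.3 0.6 0' 20;  python3 - <<'E'
from h import *
st()
g=np.array(sense()['eef_pos'])-[0,0,155]-NR; print(g@X,g@Y,g@Zn)
E
```

```text
clock: 6.8
eef_pos: [532.0, -280.4, 292.3]
tcp_rot: [3.136, 0.001, 1.327]
contact_force: [-16.2, 5.3, 31.3]
opening: 0.179
t 6.8 grasp [ 532.9 -280.8  137.3] yaw 76.0 z [ 0.006 -0.002 -1.   ] F [-16.2   5.3  31.3] T [ 0.86  2.49 -0.06] open 15.2 q [-0.49  0.44  1.78  0.    0.91 -1.82]
-1.7371570193803745 0.25378363983217644 44.77569172740318
```

```bash
python3 -m creep '0 0 -0.05 -0.15 0; 33 0 0.1 -0.15 0; 33 0 0.1 -0.15 0; 33 0 0.1 -0.15 0; 33 0 0.1 -0.15 8; 33 0 0.1 -0.15 16; 33 0 0.12 -0.1 24; 33 0 0.15 -0.05 32; 33 0 0.17 0 40; 33 0 0.2 0.05 48' 20;  python3 - <<'E'
from h import *
st(); snap('side','s7');snap('wrist','w7'); a=gcrop('s7',370,240,110,120,5); cv2.imwrite('pics/s7c.png',a)
E
```

```text
clock: 7.8
eef_pos: [534.0, -280.9, 291.6]
tcp_rot: [3.137, -0.004, 0.484]
contact_force: [-0.3, 0.6, -0.1]
opening: 0.332
t 7.8 grasp [ 534.9 -281.3  136.7] yaw 27.7 z [ 0.006 -0.002 -1.   ] F [-0.3  0.6 -0.1] T [-0.02 -0.02 -0.01] open 28.2 q [-0.49  0.44  1.78  0.    0.91 -0.97]
```

View pics/s7c.png

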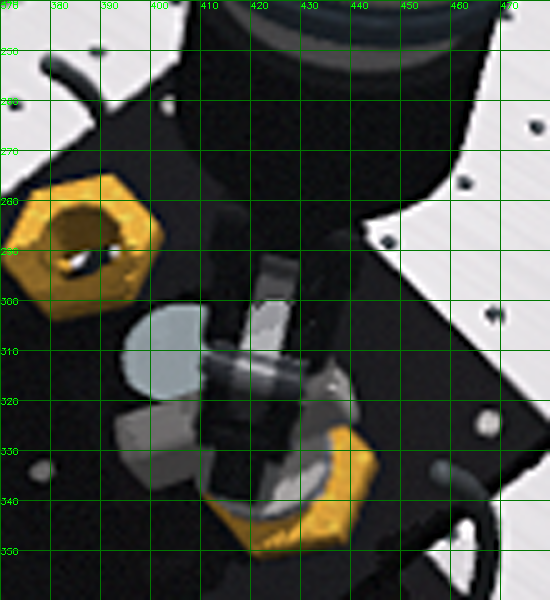

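View pics/w7.png

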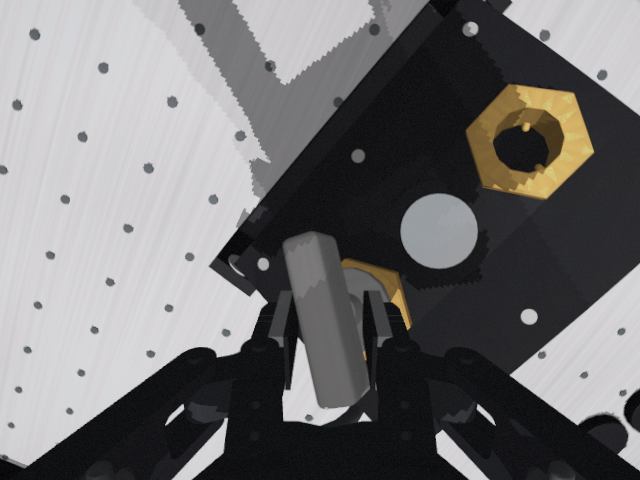

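```bash
python3 -m creep '33 0.02 0.05 0.1 8; 33 0.05 0.1 0.15 16; 33 0.07 0.13 0.2 24' 20;  python3 - <<'E'
from h import *
st()
E
python3 -m creep '33 0.02 0.03 0.05 8; 33 0.05 0.05 0.1 16; 33 0.05 0.05 0.1 16' 20;  python3 - <<'E'
from h import *
st(); snap('side','s8');snap('wrist','w8'); a=gcrop('s8',370,240,110,120,5); cv2.imwrite('pics/s8c.png',a)
E
```

```text
clock: 8.2
eef_pos: [535.3, -281.7, 289.6]
tcp_rot: [3.139, -0.006, 0.068]
contact_force: [0.1, -0.1, -0.2]
opening: 0.331
t 8.2 grasp [ 536.2 -282.   134.6] yaw 3.9 z [ 0.006 -0.002 -1.   ] F [ 0.1 -0.1 -0.2] T [-0.06 -0.09  0.01] open 28.2 q [-0.49  0.45  1.77  0.    0.91 -0.56]
clock: 8.5
eef_pos: [536.0, -282.3, 288.5]
tcp_rot: [3.141, -0.006, -0.21]
contact_force: [0.4, -0.8, 0.4]
opening: 0.329
t 8.5 grasp [ 536.9 -282.6  133.5] yaw -12.0 z [ 0.006 -0.002 -1.   ] F [ 0.4 -0.8  0.4] T [-0.12 -0.15 -0.03] open 27.9 q [-0.49  0.45  1.77  0.    0.91 -0.28]
```

View pics/s8c.png

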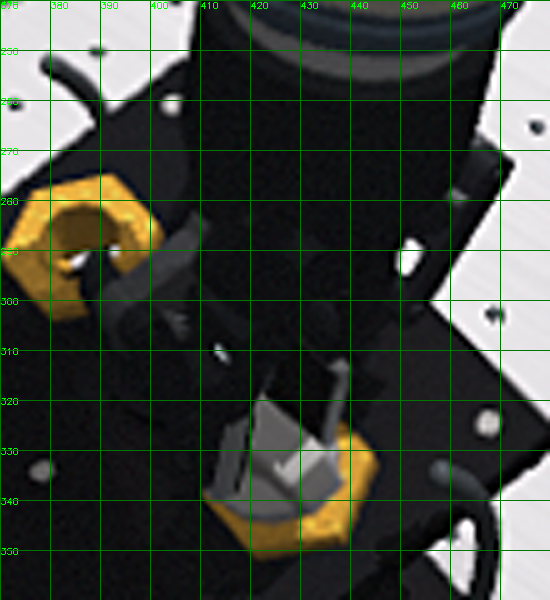

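View pics/w8.png

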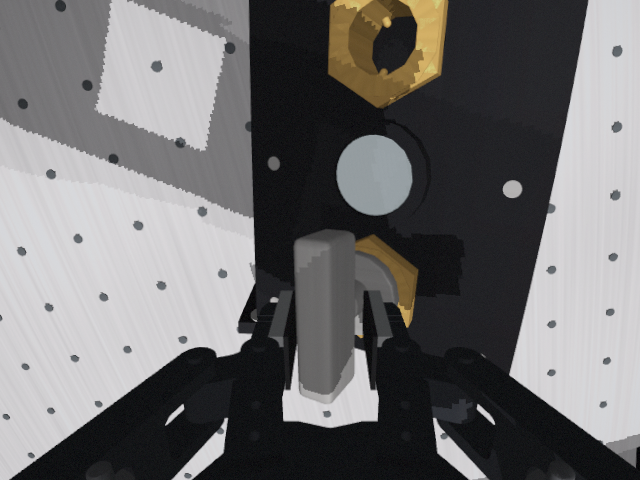

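```bash
python3 -m creep '33 0.03 0.02 0.08 8; 33 0.06 0.02 0.15 16; 33 0.08 0.02 0.15 24; 33 0.08 0.02 0.15 24' 20;  python3 - <<'E'
from h import *
st(); snap('side','s9');snap('wrist','w9'); a=gcrop('s9',390,290,70,70,8); cv2.imwrite('pics/s9c.png',a)
E
```

```text
clock: 9.0
eef_pos: [536.7, -282.6, 287.1]
tcp_rot: [-3.14, -0.006, -0.622]
contact_force: [-1.1, -0.4, -1.0]
opening: 0.328
t 9.0 grasp [ 537.6 -283.   132.1] yaw -35.6 z [ 0.006 -0.002 -1.   ] F [-1.1 -0.4 -1. ] T [-0.04  0.09  0.02] open 27.9 q [-0.49  0.45  1.77  0.    0.91  0.13]
```

View pics/s9c.png

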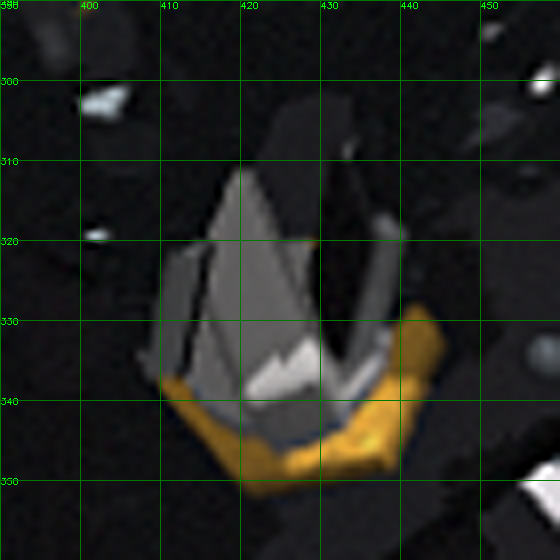

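View pics/w9.png

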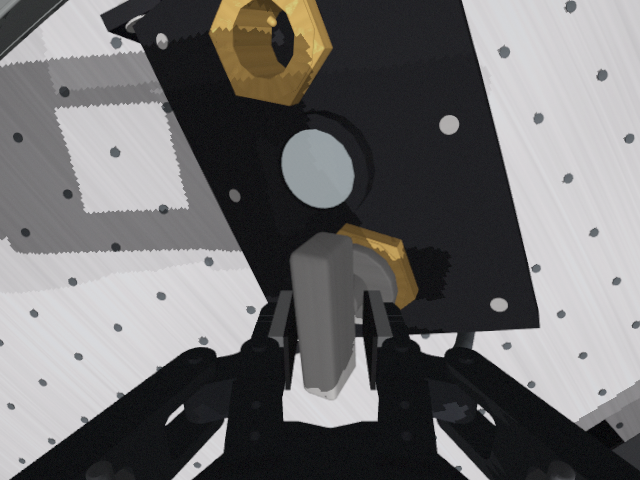

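```bash
python3 -m creep '33 0.03 0 0.05 8; 33 0.05 0 0.1 16; 33 0.05 0 0.1 24; 33 0.05 0 0.1 24' 20;  python3 - <<'E'
from h import *
st()
E
```

```text
clock: 9.5
eef_pos: [537.1, -282.9, 286.0]
tcp_rot: [-3.138, -0.005, -1.033]
contact_force: [-0.5, -0.0, 0.6]
opening: 0.33
t 9.5 grasp [ 538.  -283.3  131. ] yaw -59.2 z [ 0.006 -0.002 -1.   ] F [-0.5 -0.   0.6] T [ 0.   -0.03 -0.02] open 28.1 q [-0.49  0.46  1.77  0.    0.91  0.55]
```

```bash
python3 -m creep '33 0 0 0 8; 33 0 0 0 16; 33 0 0 0 16' 20;  python3 - <<'E'
from h import *
st();snap('side','s10');snap('wrist','w10'); snap('scene','c10'); a=gcrop('s10',390,290,70,70,8); b=gcrop('c10',230,110,60,70,8)
cv2.imwrite('pics/s10c.png',np.hstack([a,b[:560]])[:, :800])
E
```

```text
clock: 9.8
eef_pos: [537.0, -282.8, 286.0]
tcp_rot: [-3.136, -0.004, -1.308]
contact_force: [-1.1, 0.5, 0.2]
opening: 0.333
t 9.8 grasp [ 537.9 -283.1  131. ] yaw -74.9 z [ 0.006 -0.002 -1.   ] F [-1.1  0.5  0.2] T [0.07 0.04 0.04] open 28.3 q [-0.49  0.46  1.77  0.    0.91  0.82]
```

View pics/s10c.png

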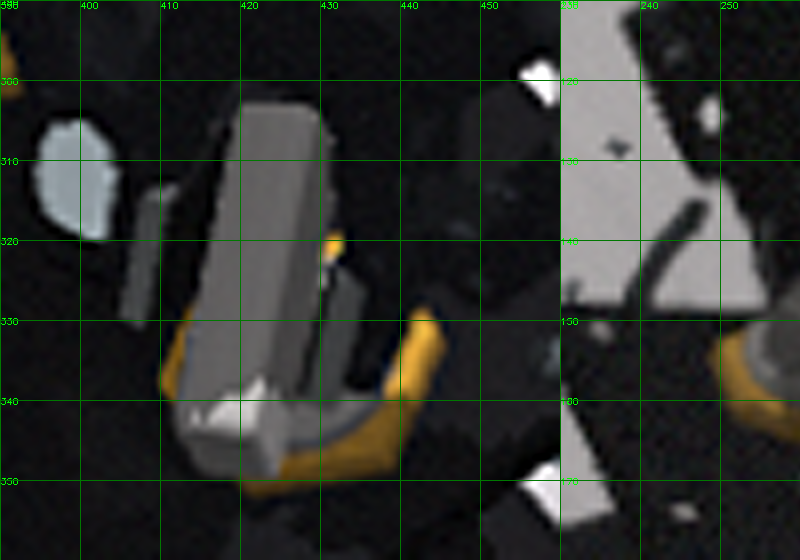

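View pics/w10.png

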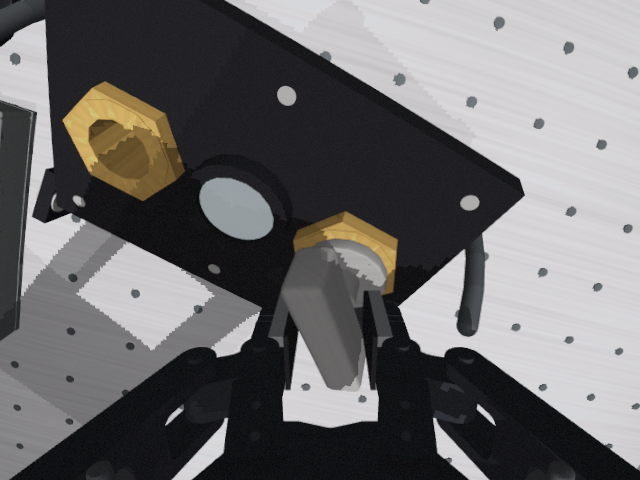

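```bash
python3 -m creep '33 0 0 0 6; 33 0 0 0 10; 33 0 0 0 10' 20;  python3 - <<'E'
from h import *
st()
E
python3 -m creep '33 0 0 0 6; 33 0 0 0 10; 33 0 0 0 10' 20;  python3 - <<'E'
from h import *
st();snap('wrist','w11'); cv2.imwrite('pics/w11c.png',gcrop('w11',230,170,220,240,3,20))
E
```

```text
clock: 10.25
eef_pos: [537.0, -282.8, 286.0]
tcp_rot: [-3.136, -0.003, -1.477]
contact_force: [0.5, 0.6, -0.1]
opening: 0.33
t 10.25 grasp [ 537.9 -283.1  131. ] yaw -84.6 z [ 0.006 -0.002 -1.   ] F [ 0.5  0.6 -0.1] T [ 0.05  0.08 -0.  ] open 28.0 q [-0.49  0.46  1.77  0.    0.91  0.99]
clock: 10.55
eef_pos: [537.0, -282.8, 286.0]
tcp_rot: [-3.136, -0.002, -1.648]
contact_force: [-0.0, 0.5, 0.7]
opening: 0.329
t 10.55 grasp [ 537.9 -283.1  131. ] yaw -94.4 z [ 0.006 -0.002 -1.   ] F [-0.   0.5  0.7] T [ 0.04  0.03 -0.  ] open 28.0 q [-0.49  0.46  1.77  0.    0.91  1.16]
```

View pics/w11c.png

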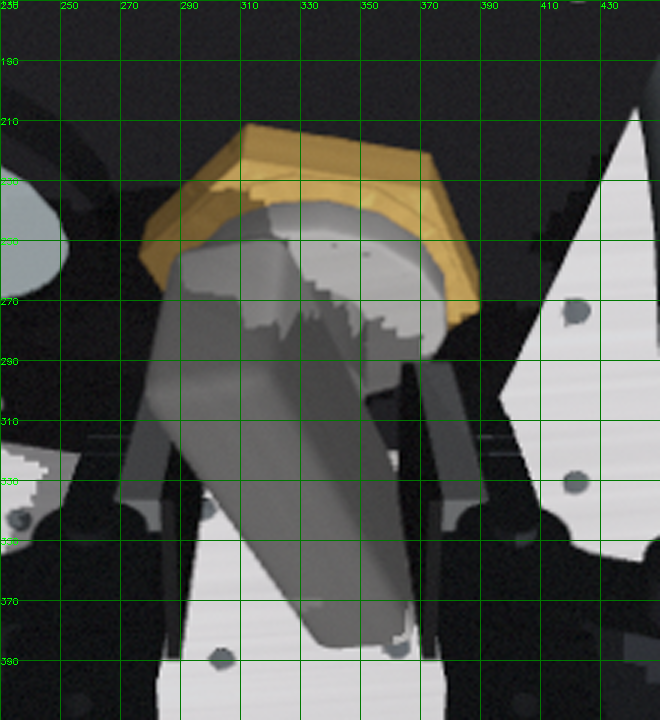

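```bash
python3 - <<'E'
from h import *
P=cloud('w11')-NR
for n,(u0,v0,u1,v1) in dict(flange=(335,252,365,268),flange2=(345,255,352,262),seat=(325,228,365,234),bar=(290,310,320,330)).items():
    Q=P[v0:v1,u0:u1].reshape(-1,3); print(n,np.percentile(Q@Zn,[10,50,90]).round(1),np.median(Q@X).round(1),np.median(Q@Y).round(1))
E
```

```text
flange [6.8 7.5 8.1] 12.9 -4.5
flange2 [7.  7.6 8. ] 13.6 -3.7
seat [-0.7  0.3  1. ] 22.3 -0.4
bar [43.  43.5 44. ] 18.5 10.8
```

```bash
python3 - <<'E'
from h import *
print(go((511.8,242.5,180),-17.7),go((511.8,242.5,106),-17.7))
E
```

```text
(array([-52.21,   6.52,  -5.02]), np.float64(-76.6)) (array([-52.22,   6.57,   2.38]), np.float64(-76.6))
```

```bash
python3 -m creep '50 0 0 0 -8; 50 0 0 -2 -16; 50 0 0 -6 -24; 45 -52.2 6.5 -6 -76.6; 45 -52.2 6.5 -6 -76.6; 45 -52.2 6.5 -6 -76.6; 45 -52.2 6.5 -6 -76.6; 45 -52.2 6.5 -6 -76.6; 45 -52.2 6.5 -6 -76.6; 45 -52.2 6.5 -6 -76.6; 45 -52.2 6.5 -6 -76.6; 45 -52.2 6.5 -6 -76.6; 45 -52.2 6.5 -6 -76.6; 45 -52.2 6.5 -5 -76.6; 45 -52.2 6.5 -5 -76.6; 45 -52.2 6.5 -5 -76.6' 40; python3 - <<'E'
from h import *
st(); snap('wrist','w12');snap('side','s12')
cv2.imwrite('pics/s12c.png',gcrop('s12',390,290,70,70,8))
fn='w12';P=cloud(fn);im=load(fn)[0]['im'];Z=P[...,2]
top=(Z>109)&(Z<122)&(im.min(2)>80)
n,lab,stt,ce=cv2.connectedComponentsWithStats(top.astype(np.uint8))
for i in range(1,n):
    if stt[i,4]<300: continue
    Q=P[lab==i]; r=cv2.minAreaRect(Q[:,:2].astype(np.float32)); w=np.linalg.svd(Q[:,:2]-Q[:,:2].mean(0))[2][0]
    print(ce[i].round(),stt[i,4],Q.mean(0).round(1),np.degrees(np.arctan2(w[1],w[0])).round(1),np.array(r[0]).round(1),np.array(r[1]).round(1))
print(go((512.3,243,106),-17.7))
E
```

```text
clock: 12.2
eef_pos: [510.9, 243.0, 334.5]
tcp_rot: [3.141, -0.006, -0.304]
contact_force: [0.1, -0.8, -0.6]
opening: 0.453
t 12.2 grasp [511.7 242.6 179.5] yaw -17.4 z [ 0.005 -0.003 -1.   ] F [ 0.1 -0.8 -0.6] T [-0.03 -0.03 -0.01] open 38.5 q [ 0.44  0.34  1.83 -0.01  0.97  0.75]
[251. 137.] 4020 [495.8 321.2 115. ] -23.1 [495.5 321.3] [16.2 65.2]
[330. 260.] 2965 [513.6 245.5 114.9] -107.2 [512.9 243.4] [64.9 16. ]
(array([-0.08, -0.15,  7.39]), np.float64(0.1))
```

View pics/w12.png

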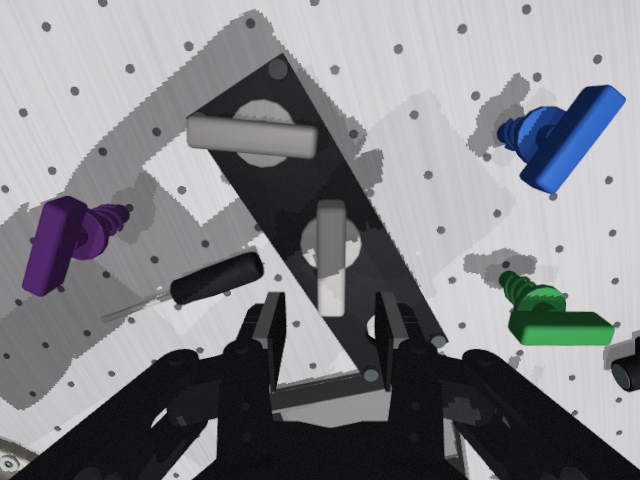

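View pics/s12c.png

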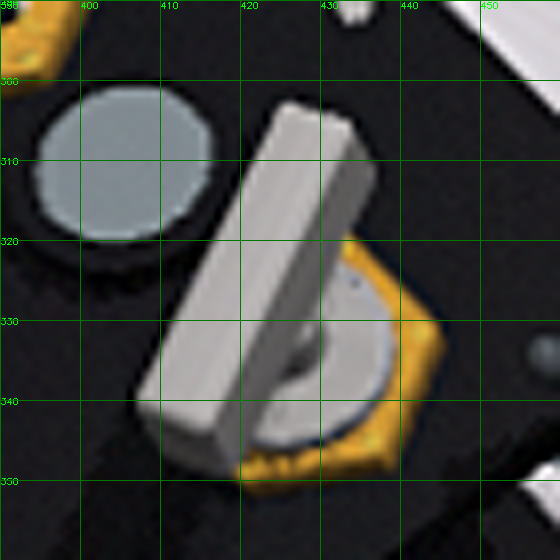

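```bash
python3 -m creep '45 -0.05 -0.15 4 0; 45 -0.05 -0.15 7.3 0; 45 -0.05 -0.15 7.3 0; 0 -0.05 -0.15 7.3 0; 0 -0.05 -0.15 7.3 0; 0 -0.05 -0.15 7.3 0; 0 -0.05 -0.15 7.3 0' 40; python3 - <<'E'
from h import *
st()
L=sense()['eef_pos'][2]-155-18
g=grip_pos(NL,-9.5,-12,TH,L)+np.array([0,0,45]);print(L,g,go(g,75.9))
E
```

```text
clock: 13.0
eef_pos: [512.2, 243.3, 263.5]
tcp_rot: [-3.141, -0.008, -0.308]
contact_force: [0.5, -2.0, 5.3]
opening: 0.177
t 13.0 grasp [513.5 243.1 108.5] yaw -17.6 z [ 0.008 -0.002 -1.   ] F [ 0.5 -2.   5.3] T [-0.38  0.06  0.  ] open 15.0 q [ 0.44  0.44  1.87 -0.01  0.83  0.75]
90.46059718813427 [ 584.65475198 -179.9947842   218.3904602 ] (array([ 19.68,  38.16, -10.87]), np.float64(-93.5))
```

```bash
python3 -m creep '0 0 0 -5 0; 0 0 0 -10 0; 0 0 0 -12 0; 0 19.7 38.2 -12 -93.5; 0 19.7 38.2 -12 -93.5; 0 19.7 38.2 -12 -93.5; 0 19.7 38.2 -12 -93.5; 0 19.7 38.2 -12 -93.5; 0 19.7 38.2 -12 -93.5; 0 19.7 38.2 -12 -93.5; 0 19.7 38.2 -12 -93.5; 0 19.7 38.2 -12 -93.5; 0 19.7 38.2 -12 -93.5; 0 19.7 38.2 -11 -93.5; 0 19.7 38.2 -11 -93.5; 0 19.7 38.2 -10.9 -93.5' 40; python3 - <<'E'
from h import *
st(); snap('wrist','w13'); st();snap('side','s13')
print(proj('w13',[NL,NL+14*X,NL-14*X,NL+14*Y,NL-14*Y]).round(1))
cv2.imwrite('pics/w13c.png',gcrop('w13',150,170,250,150,3))
s=load('s13')[0]; T=s['eef']-[-1,0,155+90.5]; print('tip',proj('s13',[T]))
cv2.imwrite('pics/s13c.png',gcrop('s13',360,230,70,90,7))
L=90.5
print('down',go(grip_pos(NL,-9.5,-12,TH,L),75.9))
for al in np.linspace(TH,-0.04,8): print(round(al,2),go(grip_pos(NL,-15,-12,al,L),75.9))
print('ctr',go(grip_pos(NL,-8.5,-14,0,L),75.9),go(grip_pos(NL,-8.5,-24,0,L),75.9))
E
```

```text
clock: 14.6
eef_pos: [583.3, -180.4, 373.8]
tcp_rot: [3.133, -0.001, 1.325]
contact_force: [0.7, 0.1, -2.7]
opening: 0.178
t 14.6 grasp [ 584.5 -180.6  218.8] yaw 75.9 z [ 0.008 -0.001 -1.   ] F [ 0.7  0.1 -2.7] T [ 0.02  0.05 -0.03] open 15.2 q [-0.3   0.36  1.7   0.    1.08 -1.63]
t 14.65 grasp [ 584.6 -180.4  218.8] yaw 75.8 z [ 0.008 -0.002 -1.   ] F [-0.2  0.4 -3. ] T [ 0.04 -0.01  0.01] open 14.8 q [-0.3   0.36  1.7   0.    1.08 -1.63]
[[329.5 226.8]
 [329.5 246.9]
 [329.4 207. ]
 [349.6 226.8]
 [309.3 226.8]]
tip [[389.91809929 273.14912816]]
down (array([ 0.03, -0.05,  4.55]), np.float64(-0.2))
0.46 (array([ 0.03, -0.55,  4.79]), np.float64(-0.2))
0.39 (array([ 0.03, -1.2 ,  4.75]), np.float64(-0.2))
0.32 (array([ 0.03, -1.84,  4.75]), np.float64(-0.2))
0.25 (array([ 0.02, -2.49,  4.8 ]), np.float64(-0.2))
0.17 (array([ 0.02, -3.13,  4.9 ]), np.float64(-0.2))
0.1 (array([ 0.02, -3.77,  5.04]), np.float64(-0.2))
0.03 (array([ 0.02, -4.39,  5.22]), np.float64(-0.2))
-0.04 (array([ 0.02, -5.  ,  5.45]), np.float64(-0.2))
ctr (array([ 0.02, -3.99,  5.22]), np.float64(-0.2)) (array([ 0.02, -3.55,  6.12]), np.float64(-0.2))
```

View pics/w13c.png

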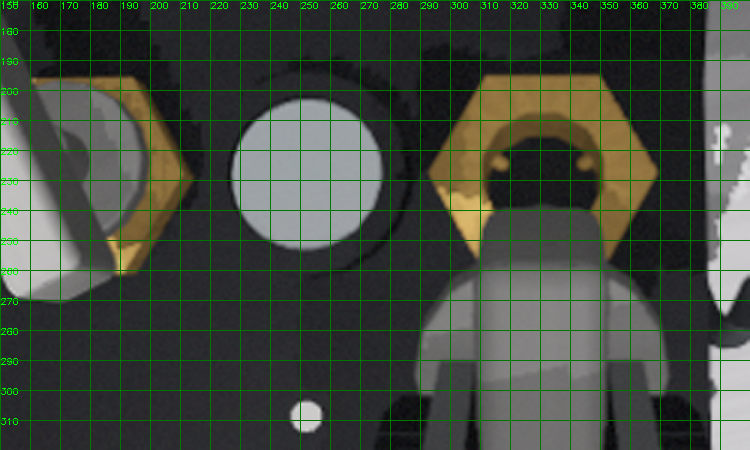

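View pics/s13c.png

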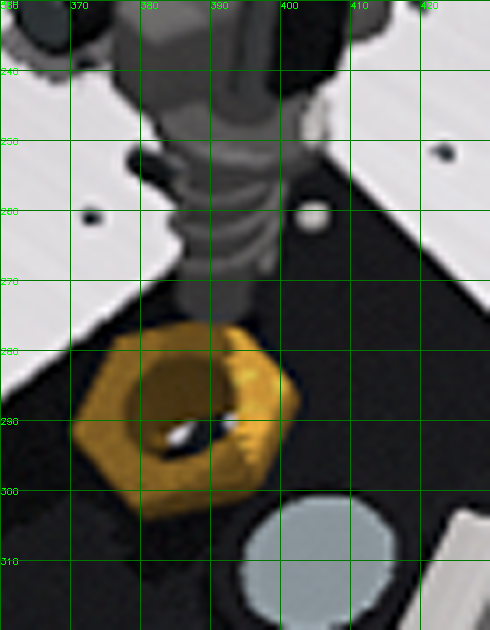

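```bash
python3 -m creep '0 0 -0.05 3 0; 0 0 -0.05 4.5 0; 0 0 -0.05 4.5 0; 0 0 -0.5 4.7 0; 0 0 -1.2 4.7 0; 0 0 -1.8 4.7 0; 0 0 -2.5 4.8 0; 0 0 -3.1 4.9 0; 0 0 -3.7 5 0; 0 0 -4.3 5.2 0; 0 0 -4.9 5.4 0; 0 0 -5 5.45 0; 0 0 -5 5.45 0' 20; python3 - <<'E'
from h import *
st(); snap('side','s14')
cv2.imwrite('pics/s14c.png',gcrop('s14',340,230,80,80,7))
s=sense();g=np.array(s['eef_pos'])+np.array([1.2,-.3,-155])-NL; L=90.5
gx,gy,gz=g@X,g@Y,g@Zn; print(gx,gy,gz)
from scipy.optimize import brentq
a=brentq(lambda a:-14+8.5*np.cos(a)+L*np.sin(a)-gx,-.5,.5); print('al',a,'cornerZ',gz+8.5*np.sin(a)-L*np.cos(a))
for d in(14,18,22): print(d,go(grip_pos(NL,-8.5,-d,0,L),75.9)[0],go(grip_pos(NL,-9.5,-d,0,L),75.9)[0])
E
```

```text
clock: 16.0
eef_pos: [536.5, -168.2, 320.7]
tcp_rot: [3.128, -0.0, 1.322]
contact_force: [5.3, -0.8, 2.1]
opening: 0.181
t 16.0 grasp [ 538.6 -168.7  165.7] yaw 75.7 z [ 0.013 -0.003 -1.   ] F [ 5.3 -0.8  2.1] T [-0.34 -1.25  0.04] open 15.4 q [-0.31  0.35  1.85  0.    0.93 -1.63]
-8.391007146497845 -0.2616161854125094 79.74755528454537
al -0.03190245001079237 cornerZ -10.977519524846855
14 [ 0.02  0.81 -0.07] [ 0.02  0.72 -0.03]
18 [0.03 0.99 0.29] [0.02 0.9  0.33]
22 [0.03 1.16 0.65] [0.03 1.07 0.7 ]
```

View pics/s14c.png

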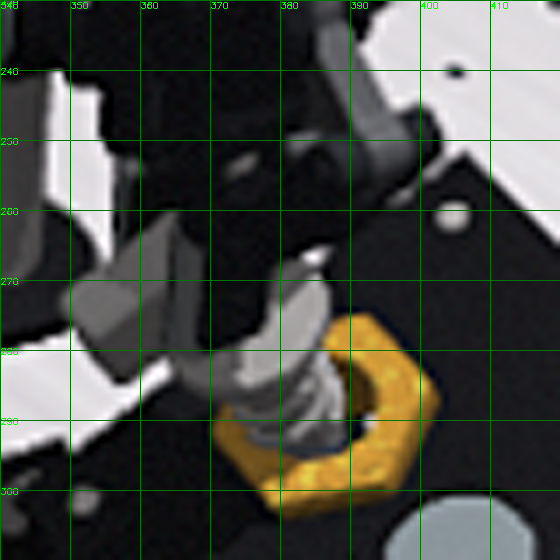

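```bash
python3 -m creep '0 0 0.4 -0.05 0; 0 0 0.75 0 0; 0 0 0.85 0.15 0; 0 0 1 0.4 0; 0 0 1.1 0.65 0; 0 0 1.1 0.65 0' 20; python3 - <<'E'
from h import *
st()
g=np.array(sense()['eef_pos'])+[1.5,-.3,-155]-NL; print(g@X,g@Y,g@Zn)
for d in(28,34,38): print(d,go(grip_pos(NL,-9,-d,0,90.5),75.9)[0])
E
```

```text
clock: 16.65
eef_pos: [547.1, -170.9, 313.5]
tcp_rot: [3.13, -0.0, 1.322]
contact_force: [-0.8, 0.0, -3.5]
opening: 0.179
t 16.65 grasp [ 548.9 -171.3  158.5] yaw 75.7 z [ 0.012 -0.003 -1.   ] F [-0.8  0.  -3.5] T [ 0.05  0.02 -0.01] open 15.2 q [-0.31  0.37  1.83  0.    0.92 -1.63]
-1.5470103578885228 -0.22151110998236057 68.40793101885498
28 [0.03 0.32 0.49]
34 [0.03 0.58 1.03]
38 [0.03 0.75 1.39]
```

```bash
python3 -m creep '0 0 0.2 0.3 0; 0 0 0.4 0.7 0; 0 0 0.58 1.05 0; 0 0 0.75 1.4 0; 0 0 0.75 1.4 0' 20; python3 - <<'E'
from h import *
st()
g=np.array(sense()['eef_pos'])+[1.5,-.3,-155]-NL; print(g@X,g@Y,g@Zn)
E
```

```text
clock: 17.15
eef_pos: [554.6, -172.8, 299.0]
tcp_rot: [3.131, -0.0, 1.322]
contact_force: [-0.7, 0.3, -3.9]
opening: 0.179
t 17.15 grasp [ 556.3 -173.1  144. ] yaw 75.7 z [ 0.011 -0.002 -1.   ] F [-0.7  0.3 -3.9] T [-0.01  0.02  0.01] open 15.2 q [-0.3   0.4   1.82  0.    0.9  -1.63]
-1.1095658360768519 -0.22527053724989968 51.948582163480204
```

```bash
python3 -m creep '0 0 0.1 0.2 0; 0 0 0.18 0.36 0; 0 0 0.26 0.54 0; 0 0 0.26 0.54 0' 20; python3 - <<'E'
from h import *
st()
g=np.array(sense()['eef_pos'])+[1.5,-.3,-155]-NL; print(g@X,g@Y,g@Zn)
E
```

```text
clock: 17.55
eef_pos: [557.0, -173.4, 294.3]
tcp_rot: [3.131, -0.0, 1.322]
contact_force: [-5.3, 1.3, 6.8]
opening: 0.185
t 17.55 grasp [ 558.6 -173.7  139.3] yaw 75.7 z [ 0.01  -0.002 -1.   ] F [-5.3  1.3  6.8] T [ 0.13  0.78 -0.03] open 15.7 q [-0.3   0.41  1.82  0.    0.9  -1.63]
-0.9541706971907584 -0.2528551098600884 46.655472268477155
```

```bash
python3 -m creep '33 0 0.1 0 0; 33 0 0.1 0 0; 33 0 0.1 0 0; 33 0 0.1 0 8; 33 0 0.1 0 16; 33 0 0.12 0.05 24; 33 0 0.15 0.1 32; 33 0 0.17 0.15 40; 33 0 0.2 0.2 48; 33 0 0.22 0.25 56' 20;  python3 - <<'E'
from h import *
st(); snap('wrist','w15'); cv2.imwrite('pics/w15c.png',gcrop('w15',220,170,220,240,3,20))
E
```

```text
clock: 18.55
eef_pos: [559.3, -174.0, 291.8]
tcp_rot: [3.136, -0.009, 0.339]
contact_force: [0.3, 0.0, -1.2]
opening: 0.329
t 18.55 grasp [ 561.  -174.3  136.8] yaw 19.4 z [ 0.011 -0.002 -1.   ] F [ 0.3  0.  -1.2] T [-0.08 -0.02 -0.02] open 28.0 q [-0.3   0.42  1.82  0.    0.89 -0.64]
```

View pics/w15c.png

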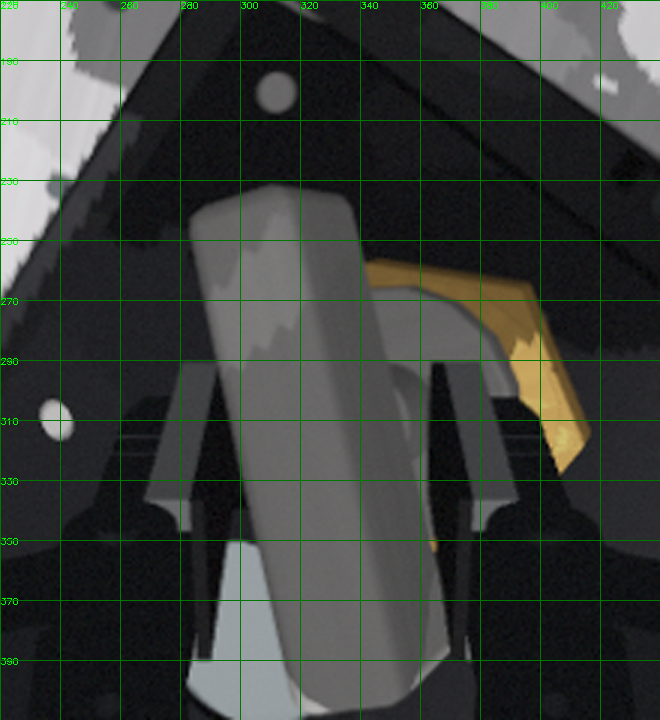

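```bash
for k in 1; do python3 -m creep '33 0.02 0.04 0.07 8; 33 0.03 0.07 0.12 14; 33 0.03 0.07 0.12 14' 20;  python3 - <<'E'
from h import *
st()
E
done
python3 -m creep '33 0.02 0.03 0.07 8; 33 0.03 0.05 0.12 14; 33 0.03 0.05 0.12 14' 20;  python3 - <<'E'
from h import *
st(); snap('wrist','w16'); cv2.imwrite('pics/w16c.png',gcrop('w16',220,170,220,240,3,20))
P=cloud('w16')-NL
E
```

```text
clock: 18.9
eef_pos: [559.9, -174.6, 290.5]
tcp_rot: [3.138, -0.01, 0.087]
contact_force: [1.0, -0.5, 0.4]
opening: 0.329
t 18.9 grasp [ 561.6 -175.   135.5] yaw 5.0 z [ 0.011 -0.002 -1.   ] F [ 1.  -0.5  0.4] T [-0.05 -0.05 -0.05] open 28.0 q [-0.31  0.42  1.82  0.    0.89 -0.39]
clock: 19.2
eef_pos: [560.4, -175.0, 289.4]
tcp_rot: [3.141, -0.011, -0.155]
contact_force: [0.6, -0.1, 0.8]
opening: 0.331
t 19.2 grasp [ 562.  -175.4  134.4] yaw -8.9 z [ 0.011 -0.002 -1.   ] F [ 0.6 -0.1  0.8] T [ 0.05 -0.08  0.01] open 28.2 q [-0.31  0.42  1.82  0.    0.89 -0.15]
```

View pics/w16c.png

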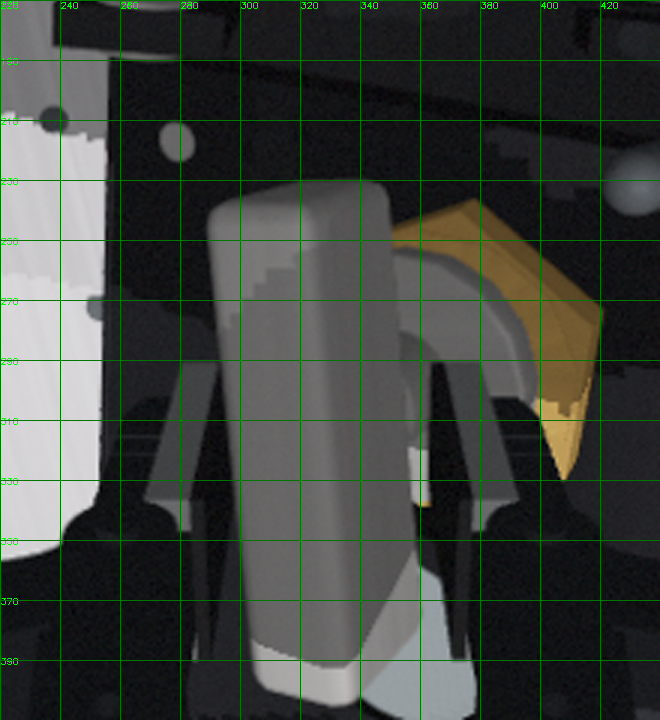

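```bash
python3 - <<'E'
from h import *
P=cloud('w16')-NL
for n,(u0,v0,u1,v1) in dict(flange=(360,265,372,285),flange2=(376,275,386,290),seat=(392,258,402,275),seat2=(370,242,380,250)).items():
    Q=P[v0:v1,u0:u1].reshape(-1,3); print(n,np.percentile(Q@Zn,[10,50,90]).round(1),np.median(Q@X).round(1),np.median(Q@Y).round(1))
P=cloud('w15')-NL
for n,(u0,v0,u1,v1) in dict(flange=(360,275,372,290),seat=(385,268,395,276)).items():
    Q=P[v0:v1,u0:u1].reshape(-1,3); print('w15',n,np.percentile(Q@Zn,[10,50,90]).round(1),np.median(Q@X).round(1),np.median(Q@Y).round(1))
E
```

```text
flange [10.7 11.5 12.2] 2.3 14.2
flange2 [11.4 12.1 12.9] 9.6 13.1
seat [-1.6  0.6  1.5] 12.8 17.5
seat2 [-0.5  0.5  1.4] 1.3 24.6
w15 flange [13.6 14.3 15.2] -3.9 16.3
w15 seat [-0.5  0.4  1.3] 0.7 23.5
```

```bash
python3 -m creep '33 0.02 0.02 0.06 7; 33 0.03 0.04 0.1 12; 33 0.03 0.04 0.1 12' 20;  python3 - <<'E'
from h import *
st(); snap('wrist','w17'); cv2.imwrite('pics/w17c.png',gcrop('w17',220,170,220,240,3,20))
E
```

```text
clock: 19.55
eef_pos: [560.5, -175.3, 288.7]
tcp_rot: [-3.14, -0.011, -0.358]
contact_force: [-2.0, 1.8, 4.5]
opening: 0.331
t 19.55 grasp [ 562.1 -175.6  133.7] yaw -20.5 z [ 0.011 -0.002 -1.   ] F [-2.   1.8  4.5] T [0.27 0.31 0.03] open 28.2 q [-0.31  0.43  1.82  0.    0.89  0.05]
```

View pics/w17c.png

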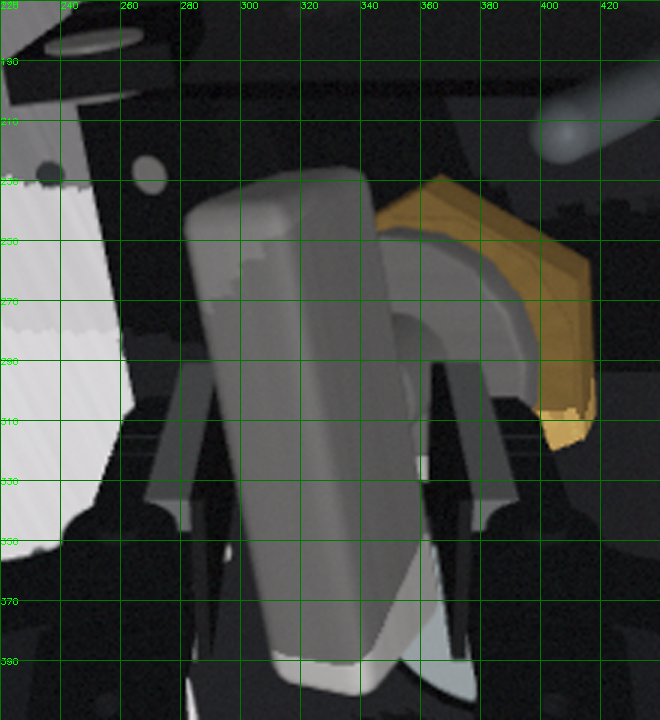

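```bash
python3 - <<'E'
from h import *
P=cloud('w17')-NL
for n,(u0,v0,u1,v1) in dict(flange=(360,258,372,275),flange2=(376,265,386,290),seat=(395,255,405,275),seat2=(370,236,380,243)).items():
    Q=P[v0:v1,u0:u1].reshape(-1,3); print(n,np.percentile(Q@Zn,[10,50,90]).round(1),np.median(Q@X).round(1),np.median(Q@Y).round(1))
# bar top face direction in nut frame: points with Zn 40..56 & grey
for f in('w15','w16','w17'):
    P=cloud(f)-NL; im=load(f)[0]['im']; Zc=P@Zn; r=np.hypot(P@X,P@Y)
    for lo,hi in ((30,60),):
        m=(Zc>lo)&(Zc<hi)&(r<40); m[:230]=0
        m[:,:270]=0;m[:,375:]=0
        zt=np.percentile(Zc[m],97); m&=(Zc>zt-2.5)
        Q=np.c_[(P@X)[m],(P@Y)[m]].astype(np.float32); w=np.linalg.svd(Q-Q.mean(0))[2][0]
        print(f,'barTopZ',zt.round(1),m.sum(),Q.mean(0).round(1),'az',np.degrees(np.arctan2(w[1],w[0])).round(1),cv2.minAreaRect(Q))
E
```

```text
flange [ 9.7 10.4 11.2] 5.1 15.3
flange2 [10.4 11.3 12.2] 12.0 11.2
seat [-0.2  0.7  1.5] 17.5 12.8
seat2 [-3.9 -0.9  0.4] 5.8 23.6
w15 barTopZ 55.8 1695 [ 8.9 -5.8] az -12.1 ((4.366025924682617, -5.97697639465332), (42.863189697265625, 34.49220657348633), 30.321430206298828)
w16 barTopZ 53.7 633 [-2.2  3.2] az -12.2 ((1.7794723510742188, -6.472482681274414), (42.83916473388672, 34.92002487182617), 4.714163780212402)
w17 barTopZ 53.7 563 [-3.7  5.3] az -31.5 ((0.7496242523193359, -5.375019073486328), (33.47901916503906, 43.10017395019531), 80.260498046875)
```

```bash
python3 - <<'E'
from h import *
# centre-ish line of bar's top-left strip: between left edge and the ridge
for f,a,b in(('w15',(300,290),(335,395)),('w16',(312,285),(322,380)),('w17',(303,285),(318,380))):
    P=unproj(f,[a,b])-NL; d=P[1]-P[0]; print(f,(P@Zn).round(1),'az',np.degrees(np.arctan2(d@Y,d@X)).round(1))
    pts=[np.array(a)+(np.array(b)-a)*t for t in np.linspace(0,1,30)]
    Q=unproj(f,pts)-NL; print((Q@Zn).round(1)[::3])
E
```

```text
w15 [50.3 54.9] az -30.5
[50.3 50.1 50.8 52.2 49.6 50.5 52.3 53.4 54.  54.1]
w16 [46.1 50. ] az -74.9
[46.1 47.5 47.  48.4 47.9 48.3 47.8 49.1 48.6 49.7]
w17 [45.6 49.2] az -85.9
[45.6 45.1 45.6 46.6 47.5 46.9 47.2 48.7 49.2 49.7]
```

```bash
python3 -m creep '33 0 0.02 -0.1 6; 33 0 0.02 -0.1 11; 33 0 0.02 -0.1 11' 20;  python3 - <<'E'
from h import *
st(); snap('wrist','w18'); cv2.imwrite('pics/w18c.png',gcrop('w18',220,170,220,240,3,20))
E
```

```text
clock: 19.9
eef_pos: [560.1, -175.3, 289.6]
tcp_rot: [-3.138, -0.009, -0.544]
contact_force: [-2.5, 0.7, 1.8]
opening: 0.328
t 19.9 grasp [ 561.5 -175.6  134.6] yaw -31.2 z [ 0.01  -0.002 -1.   ] F [-2.5  0.7  1.8] T [0.26 0.38 0.07] open 27.9 q [-0.31  0.42  1.82  0.    0.89  0.24]
```

View pics/w18c.png

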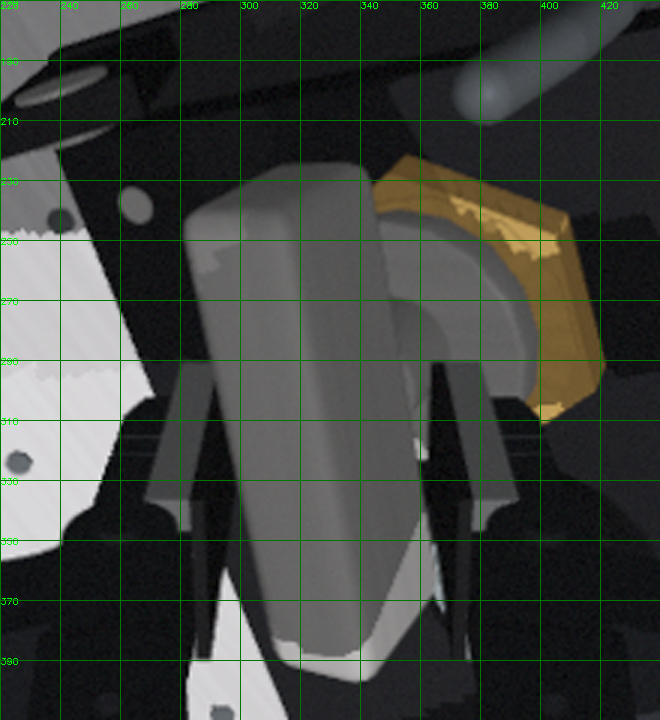

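```bash
python3 - <<'E'
from h import *
for f,regs in (('w17',((360,258,372,275),(395,255,405,275))),('w18',((360,250,372,268),(385,238,395,248),(392,270,404,290),(378,265,390,290)))):
    P=cloud(f)-NL
    for (u0,v0,u1,v1) in regs:
        Q=P[v0:v1,u0:u1].reshape(-1,3); print(f,np.median(Q@Zn).round(1),np.median(Q@X).round(1),np.median(Q@Y).round(1))
pts=[np.array((303,285))+np.array((15,95))*t for t in np.linspace(0,1,40)]
Q=unproj('w18',pts)-NL; d=Q[-1]-Q[0];print('bar',np.median(Q@Zn),np.degrees(np.arctan2(d@Y,d@X)))
Q=unproj('w17',pts)-NL; print('bar17',np.median(Q@Zn))
E
```

```text
w17 10.4 5.1 15.3
w17 0.7 17.5 12.8
w18 10.5 8.4 15.4
w18 -0.0 16.5 16.9
w18 6.9 18.6 2.0
w18 11.8 14.9 6.5
bar 47.40781381347938 -98.69985875106126
bar17 47.23255704930375
```

```bash
python3 - <<'E'
from h import *
def fit(f,poly):
    m=np.zeros((480,640),np.uint8);cv2.fillPoly(m,[np.array(poly)],1); Q=cloud(f)[m>0]-NL
    Q=np.c_[Q@X,Q@Y,Q@Zn]; 
    A=np.c_[Q[:,:2],np.ones(len(Q))]
    for _ in range(3):
        c,*_r=np.linalg.lstsq(A,Q[:,2],rcond=None); e=Q[:,2]-A@c; k=abs(e)<2; A=A[k];Q=Q[k]
    print(f,len(Q),'z0 at axis',c[2].round(2),'slopes',c[:2].round(3),'ctr',Q.mean(0).round(1))
fit('w15',[(345,270),(365,272),(380,285),(388,298),(380,298),(378,290),(364,290),(360,298),(350,290)])
fit('w16',[(353,258),(368,258),(385,270),(393,295),(383,300),(380,290),(362,290),(355,280)])
fit('w17',[(352,252),(366,252),(384,268),(394,298),(383,300),(380,290),(364,290),(352,270)])
fit('w18',[(350,246),(364,246),(384,262),(394,296),(384,300),(380,290),(364,290),(350,266)])
# bar top (left strip)
fit('w15',[(288,262),(314,255),(345,380),(325,388)])
fit('w16',[(296,285),(322,265),(332,380),(306,380)])
fit('w17',[(292,285),(312,270),(332,380),(312,380)])
fit('w18',[(290,285),(312,265),(332,380),(314,380)])
E
```

```text
w15 144 z0 at axis 2.88 slopes [0.039 0.798] ctr [-6.7 14.5 14.2]
w16 340 z0 at axis 8.8 slopes [0.195 0.134] ctr [ 5.7 13.5 11.7]
w17 765 z0 at axis 10.43 slopes [ 0.135 -0.036] ctr [ 7.7 11.2 11.1]
w18 424 z0 at axis 9.08 slopes [0.229 0.001] ctr [ 9.5  8.7 11.3]
w15 978 z0 at axis 51.73 slopes [0.242 0.138] ctr [-5.2  4.5 51.1]
w16 875 z0 at axis 48.74 slopes [ 0.236 -0.032] ctr [-3.3  3.8 47.8]
w17 982 z0 at axis 48.15 slopes [ 0.217 -0.081] ctr [-3.4  4.6 47. ]
w18 985 z0 at axis 48.18 slopes [ 0.171 -0.119] ctr [-2.7  5.6 47. ]
```

```bash
python3 -m creep '33 0 0 0 5; 33 0 0 0 8; 33 0 0 0 8' 20;  python3 - <<'E'
from h import *
st(); snap('wrist','w19'); snap('side','s19'); cv2.imwrite('pics/w19c.png',np.hstack([gcrop('w19',230,200,180,200,2,20),gcrop('s19',350,250,70,66,6,10)[:400]]))
st()
E
```

```text
clock: 20.25
eef_pos: [559.8, -175.2, 289.6]
tcp_rot: [-3.137, -0.008, -0.678]
contact_force: [-3.3, 2.0, 3.4]
opening: 0.329
t 20.25 grasp [ 561.2 -175.5  134.6] yaw -38.8 z [ 0.009 -0.001 -1.   ] F [-3.3  2.   3.4] T [0.4  0.49 0.17] open 28.0 q [-0.31  0.42  1.82  0.    0.89  0.37]Traceback (most recent call last):
  File "<stdin>", line 2, in <module>
    return _nx.concatenate(arrs, 1, dtype=dtype, casting=casting)
           ~~~~~~~~~~~~~~~^^^^^^^^^^^^^^^^^^^^^^^^^^^^^^^^^^^^^^^
ValueError: all the input array dimensions except for the concatenation axis must match exactly, but along dimension 0, the array at index 0 has size 400 and the array at index 1 has size 396
```

```bash
python3 - <<'E'
from h import *
cv2.imwrite('pics/w19c.png',np.hstack([gcrop('w19',230,200,180,200,2,20)[:396],gcrop('s19',350,250,70,66,6,10)[:396]]))
def fit(f,poly):
    m=np.zeros((480,640),np.uint8);cv2.fillPoly(m,[np.array(poly)],1); Q=cloud(f)[m>0]-NL
    Q=np.c_[Q@X,Q@Y,Q@Zn]; A=np.c_[Q[:,:2],np.ones(len(Q))]
    for _ in range(3):
        c,*_r=np.linalg.lstsq(A,Q[:,2],rcond=None); e=Q[:,2]-A@c; k=abs(e)<2; A=A[k];Q=Q[k]
    print(f,len(Q),'z0 at axis',c[2].round(2),'slopes',c[:2].round(3),'ctr',Q.mean(0).round(1))
fit('w19',[(292,285),(312,265),(336,370),(316,370)])
E
```

```text
w19 1016 z0 at axis 47.92 slopes [ 0.155 -0.14 ] ctr [-0.2  8.3 46.7]
```

View pics/w19c.png

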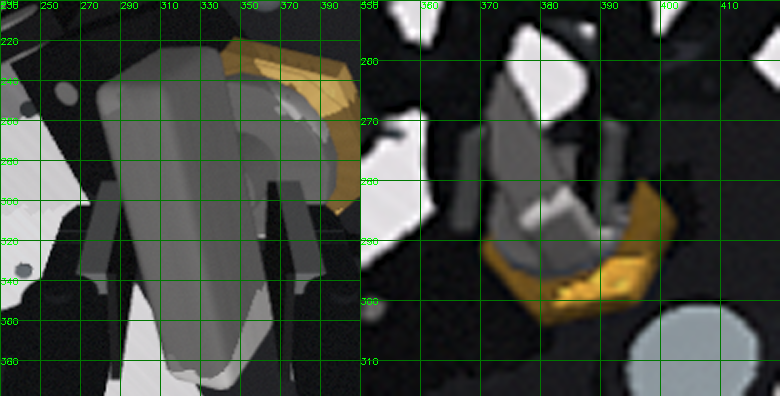

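```bash
python3 -m creep '33 -0.08 -0.08 -0.3 -4; 33 -0.08 -0.08 -0.3 0' 20;  python3 - <<'E'
from h import *
st()
E
python3 -m creep '33 0 0 0 5; 33 0 0 0 10; 33 0 0 0 10' 20;  python3 - <<'E'
from h import *
st();  snap('wrist','w20'); snap('side','s20'); cv2.imwrite('pics/w20c.png',np.hstack([gcrop('w20',230,200,180,200,2,20)[:396],gcrop('s20',350,250,70,66,6,10)[:396]]))
E
```

```text
clock: 20.55
eef_pos: [560.0, -174.3, 292.8]
tcp_rot: [-3.137, -0.009, -0.672]
contact_force: [-1.6, 1.1, 2.5]
opening: 0.332
t 20.55 grasp [ 561.5 -174.7  137.8] yaw -38.5 z [ 0.01  -0.002 -1.   ] F [-1.6  1.1  2.5] T [0.09 0.24 0.15] open 28.2 q [-0.3   0.42  1.81  0.    0.9   0.37]
clock: 20.85
eef_pos: [559.7, -174.3, 292.8]
tcp_rot: [-3.136, -0.008, -0.845]
contact_force: [-5.5, 1.0, 4.7]
opening: 0.332
t 20.85 grasp [ 561.1 -174.6  137.8] yaw -48.4 z [ 0.009 -0.002 -1.   ] F [-5.5  1.   4.7] T [0.27 0.7  0.11] open 28.2 q [-0.3   0.42  1.82  0.    0.9   0.54]
```

View pics/w20c.png

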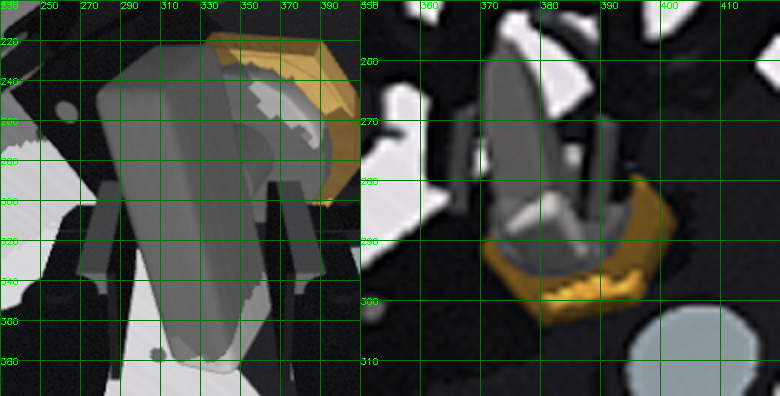

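```bash
python3 - <<'E'
from h import *
t=np.linspace(0,2*np.pi,360)
for N,nm in((NL,'L'),(NR,'R')):
  for g in(0,1,2,3,4,5,6):
    C=N+g*Zn+20*(np.cos(t)[:,None]*X+np.sin(t)[:,None]*Y); p=proj('s20',C); i=p[:,1].argmax(); print(nm,g,p[i].round(1),'left',p[:,0].min().round(1),end=' | ')
    top=p  
  # nut lowest corner
  print()
cv2.imwrite('pics/cmp.png',np.hstack([gcrop('s19',360,270,50,45,8,5),gcrop('s20',360,270,50,45,8,5)]))
cv2.imwrite('pics/cmp2.png',np.hstack([gcrop('s9',400,315,50,45,8,5),gcrop('s12',400,315,50,45,8,5)]))
E
```

```text
L 0 [383.6 298.4] left 373.5 | L 1 [383.4 298.1] left 373.3 | L 2 [383.2 297.8] left 373.2 | L 3 [383.  297.5] left 373.0 | L 4 [382.9 297.2] left 372.8 | L 5 [382.7 296.9] left 372.6 | L 6 [382.5 296.6] left 372.4 | 
R 0 [425.6 346.1] left 413.3 | R 1 [425.4 345.8] left 413.2 | R 2 [425.3 345.6] left 413.0 | R 3 [425.2 345.3] left 412.8 | R 4 [425. 345.] left 412.7 | R 5 [424.9 344.8] left 412.5 | R 6 [424.7 344.5] left 412.4 |
```

View pics/cmp.png

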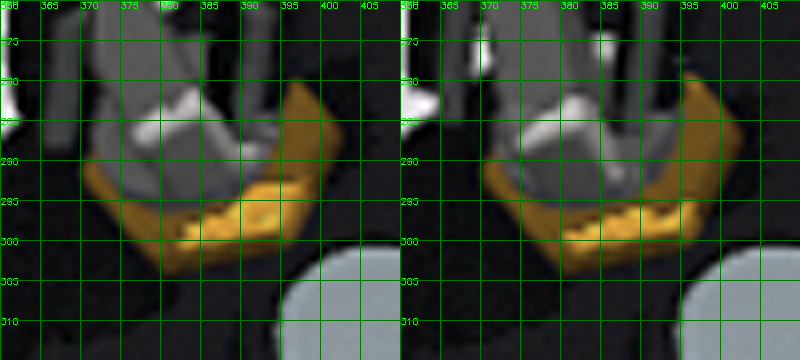

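View pics/cmp2.png

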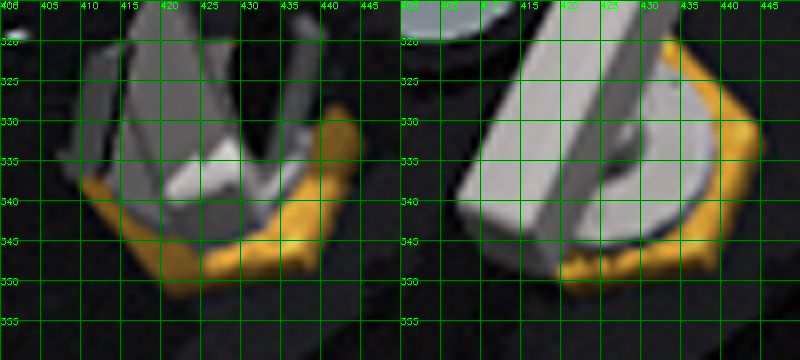

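```bash
python3 - <<'E'
from h import *
def fit(f,poly):
    m=np.zeros((480,640),np.uint8);cv2.fillPoly(m,[np.array(poly)],1); Q=cloud(f)[m>0]-NL
    Q=np.c_[Q@X,Q@Y,Q@Zn]; A=np.c_[Q[:,:2],np.ones(len(Q))]
    for _ in range(3):
        c,*_r=np.linalg.lstsq(A,Q[:,2],rcond=None); e=Q[:,2]-A@c; k=abs(e)<2; A=A[k];Q=Q[k]
    print(f,len(Q),'z0',c[2].round(2),'slopes',c[:2].round(3),'ctr',Q.mean(0).round(1))
fit('w20',[(286,265),(310,250),(340,375),(320,375)])
fit('w20',[(350,245),(370,250),(388,270),(392,290),(380,290),(366,285),(368,270),(355,255)])
fit('w20',[(335,222),(385,222),(400,250),(393,255),(375,232),(345,228)])
E
```

```text
w20 1342 z0 47.92 slopes [ 0.131 -0.167] ctr [ 1.6 10.4 46.4]
w20 411 z0 9.1 slopes [ 0.212 -0.084] ctr [12.1  3.8 11.3]
w20 342 z0 -3.62 slopes [0.164 0.076] ctr [16.8 14.2  0.2]
```

```bash
python3 -m creep '33 0 0 0 -8; 33 0 0 0 -16; 33 0 0 0 -24; 33 0 0 0 -32; 33 0 0 0 -40; 33 0 0 0 -48; 33 0 0 0 -56; 33 0 0 0 -64; 33 0 0 0 -72; 33 0 0 -0.1 -80; 33 0 0 -0.1 -88; 33 0 0 -0.1 -96; 33 0 0 -0.1 -104; 33 0 0 -0.1 -112' 20;  python3 - <<'E'
from h import *
st();  snap('wrist','w21'); cv2.imwrite('pics/w21c.png',gcrop('w21',220,170,220,240,3,20))
E
```

```text
clock: 22.35
eef_pos: [560.3, -174.8, 294.0]
tcp_rot: [3.13, -0.002, 1.121]
contact_force: [-0.9, 0.3, 1.8]
opening: 0.334
t 22.35 grasp [ 562.  -175.3  139. ] yaw 64.2 z [ 0.011 -0.003 -1.   ] F [-0.9  0.3  1.8] T [-0.12  0.11 -0.04] open 28.4 q [-0.31  0.42  1.81  0.    0.9  -1.43]
```

View pics/w21c.png

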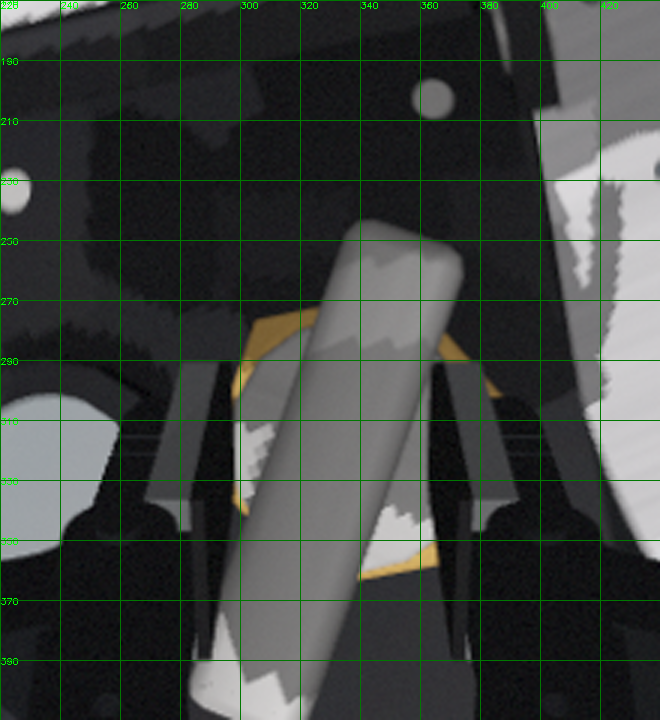

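```bash
python3 -m creep '33 0 0 -0.05 -8; 33 0 0 -0.1 -16; 33 0 0 -0.15 -24; 33 0 0 -0.2 -32; 33 0 0 -0.2 -36; 33 0 0 -0.2 -36; 28 0 0 -0.2 -28; 24 0 0 -0.2 -20; 20 0 0 -0.2 -12; 15 0 0 -0.2 -12; 0 0 0 -0.2 -12; 0 0 0 -0.2 -12; 0 0 0 -0.2 -12' 20;  python3 - <<'E'
from h import *
st();  snap('wrist','w22'); cv2.imwrite('pics/w22c.png',gcrop('w22',220,170,220,240,3,20))
E
```

```text
clock: 23.7
eef_pos: [560.5, -174.7, 295.9]
tcp_rot: [3.13, 0.0, 1.34]
contact_force: [1.7, 1.4, -1.0]
opening: 0.186
t 23.7 grasp [ 562.3 -175.2  141. ] yaw 76.8 z [ 0.012 -0.003 -1.   ] F [ 1.7  1.4 -1. ] T [ 0.18 -0.5   0.05] open 15.8 q [-0.3   0.42  1.81  0.    0.9  -1.65]
```

View pics/w22c.png

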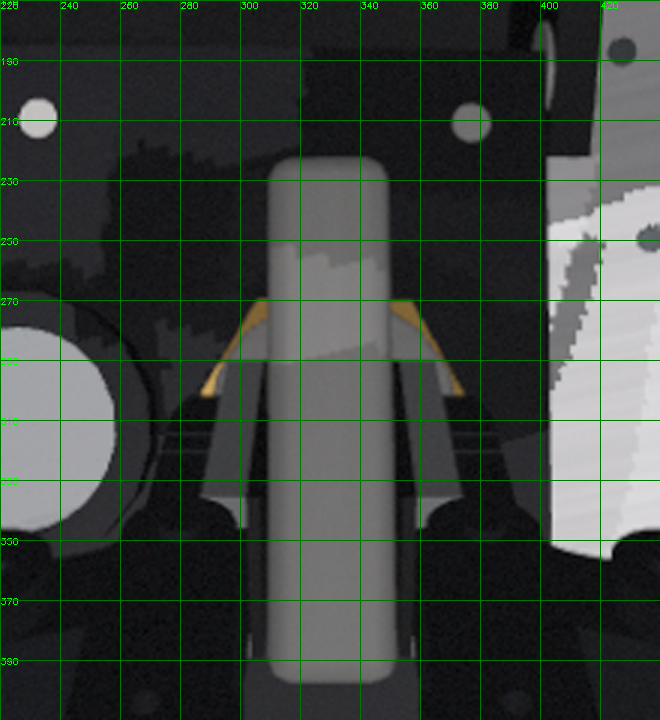

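```bash
python3 -m creep '0 0 0 0 0; 0 0 -0.15 -0.35 0; 0 0 -0.3 -0.7 0; 0 0 -0.45 -1 0; 0 0 -0.45 -1 0' 40;  python3 - <<'E'
from h import *
st()
E
```

```text
clock: 24.25
eef_pos: [555.4, -173.6, 306.1]
tcp_rot: [3.131, 0.0, 1.34]
contact_force: [0.6, -0.1, -3.1]
opening: 0.178
t 24.25 grasp [ 557.  -174.   151.1] yaw 76.8 z [ 0.011 -0.003 -1.   ] F [ 0.6 -0.1 -3.1] T [0.11 0.19 0.01] open 15.1 q [-0.31  0.4   1.82  0.    0.92 -1.65]
```

```bash
python3 - <<'E'
from h import *
c=[(212,290),(288,249),(331,286),(252,336)]
P=unproj('side0',c); print(P.round(1))
# intersect with z=30
for p in c:
    o,d=ray('side0',p); print((o+d*(30-o[2])/d[2]).round(1))
for p in [(309,236),(369,207),(403,242),(346,277)]:
    o,d=ray('scene0',p); print('sc',(o+d*(30-o[2])/d[2]).round(1))
st()
tip=np.array([557,-174,151.])-88*Zn; print('tip now',tip)
E
```

```text
[[396.4  69.3  26.8]
 [573.8  65.6  27.5]
 [564.6 -68.5  29.6]
 [392.8 -55.7  13.1]]
[394.9  66.3  30. ]
[571.9  63.3  30. ]
[564.3 -68.7  30. ]
[385.3 -67.8  30. ]
sc [569.4 -61.6  30. ]
sc [400.8 -41.5  30. ]
sc [404.1  85.6  30. ]
sc [570.   77.5  30. ]
t 24.25 grasp [ 557.  -174.   151.1] yaw 76.8 z [ 0.011 -0.003 -1.   ] F [ 0.6 -0.1 -3.1] T [0.11 0.19 0.01] open 15.1 q [-0.31  0.4   1.82  0.    0.92 -1.65]
tip now [ 594.89041038 -183.51741325   72.14738022]
```

```bash
python3 -m creep '0 0 -1.5 -3.2 0; 0 0 -2.2 -5.5 0; 0 0 -2.5 -6.5 0; 0 15.8 -10.4 -6.5 0; 0 15.8 -10.4 -6.5 0; 0 15.8 -10.4 -5 0; 0 15.8 -10.4 -2 0; 0 15.8 -10.4 2 0; 0 15.8 -10.4 5 0; 0 15.8 -10.4 5.5 0; 0 15.8 -10.4 5.5 0' 40;  python3 - <<'E'
from h import *
st(); snap('side','s23'); cv2.imwrite('pics/s23c.png',gcrop('s23',180,150,190,200,4,20)[:600])
E
```

```text
clock: 25.35
eef_pos: [490.8, 3.8, 249.3]
tcp_rot: [3.133, 0.001, 1.339]
contact_force: [1.0, -0.7, -2.4]
opening: 0.178
t 25.35 grasp [492.1   3.4  94.3] yaw 76.7 z [ 0.008 -0.003 -1.   ] F [ 1.  -0.7 -2.4] T [-0.02 -0.05  0.03] open 15.2 q [ 0.01  0.36  2.04 -0.    0.72 -1.33]
```

View pics/s23c.png

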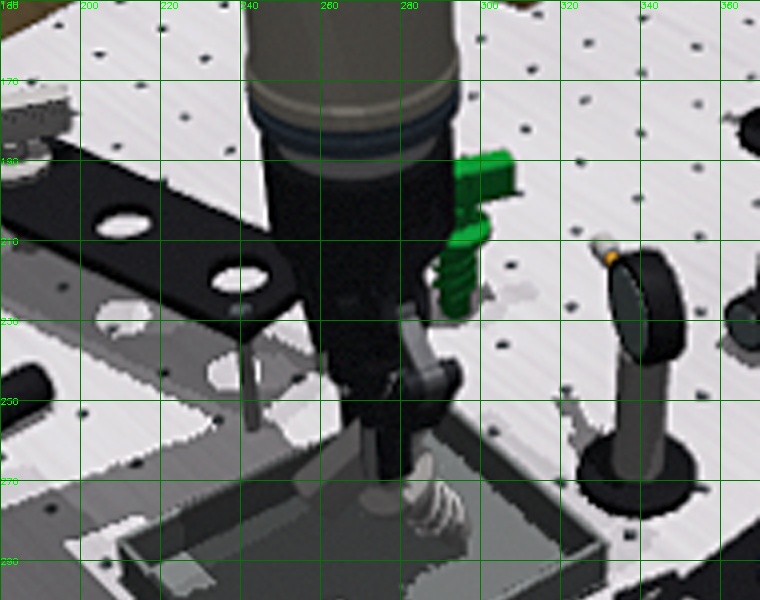

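```bash
python3 -m creep '0 0 0 0.9 0; 0 0 0 1 0; 0 0 0 1 0; 35 0 0 1 0; 45 0 0 1 0; 45 0 0 1 0; 45 0 0 -4 0; 45 0 0 -9 0' 40;  python3 - <<'E'
from h import *
st(); snap('side','s24'); cv2.imwrite('pics/s24c.png',gcrop('s24',180,150,190,200,4,20)[:600])
print(go((494.9,321.2,180),67),go((494.9,321.2,106),67))
E
```

```text
clock: 26.2
eef_pos: [489.7, 4.0, 340.2]
tcp_rot: [3.135, 0.001, 1.339]
contact_force: [0.8, 0.6, 0.3]
opening: 0.453
t 26.2 grasp [490.7   3.6 185.2] yaw 76.7 z [ 0.006 -0.003 -1.   ] F [0.8 0.6 0.3] T [ 0.   -0.05 -0.03] open 38.5 q [ 0.01  0.22  1.98 -0.    0.93 -1.33]
(array([30.9 , -7.34,  1.28]), np.float64(9.7)) (array([30.89, -7.47,  8.68]), np.float64(9.7))
```

View pics/s24c.png

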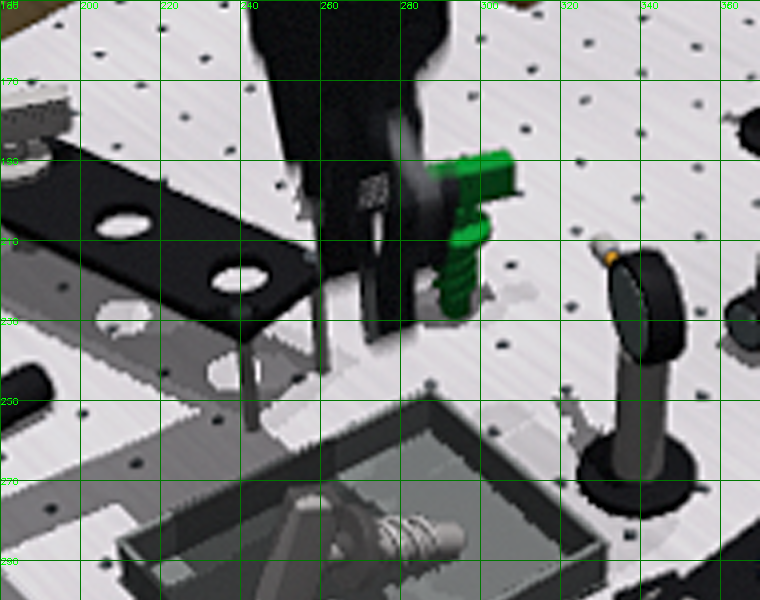

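```bash
python3 -m creep '40 30.9 -7.35 1.2 9.6; 40 30.9 -7.35 1.2 9.6; 40 30.9 -7.35 1.2 9.6; 40 30.9 -7.35 1.2 9.6; 40 30.9 -7.35 1.2 9.6; 40 30.9 -7.35 1.2 9.6; 40 30.9 -7.35 1.2 9.6; 40 30.9 -7.35 1.2 9.6; 40 30.9 -7.35 1.2 9.6; 40 30.9 -7.35 1.2 9.6' 40; python3 - <<'E'
from h import *
st(); snap('wrist','w25'); cv2.imwrite('pics/w25c.png',gcrop('w25',220,170,220,240,3,20)); print(go((495,321.2,106),67.1))
E
```

```text
clock: 27.25
eef_pos: [491.8, 320.6, 335.6]
tcp_rot: [3.124, -0.003, 1.171]
contact_force: [-0.3, 0.4, 0.5]
opening: 0.398
t 27.25 grasp [494.5 320.  180.6] yaw 67.1 z [ 0.017 -0.004 -1.   ] F [-0.3  0.4  0.5] T [-0.02 -0.06  0.03] open 33.8 q [ 0.58  0.37  1.78 -0.02  0.98 -0.58]
(array([ 0.11, -0.16,  7.47]), np.float64(-0.0))
```

View pics/w25c.png

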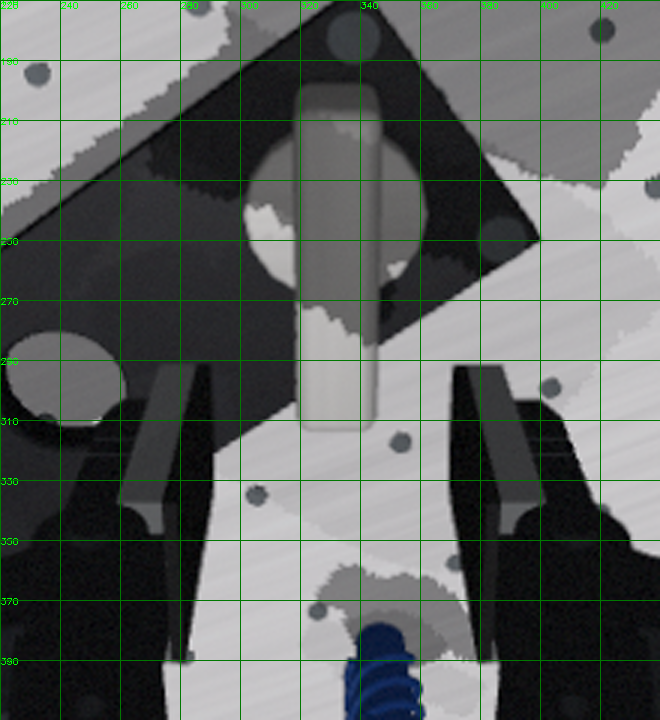

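```bash
python3 -m creep '40 0.1 -0.15 4 0; 40 0.1 -0.15 7.4 0; 40 0.1 -0.15 7.4 0; 0 0.1 -0.15 7.4 0; 0 0.1 -0.15 7.4 0; 0 0.1 -0.15 7.4 0; 0 0.1 -0.15 7.4 0' 40; python3 - <<'E'
from h import *
st()
L=sense()['eef_pos'][2]-155-18
g=grip_pos(NL,-9.5,-12,TH,L)+np.array([0,0,45]);print(L,g,go(g,75.9))
E
```

```text
clock: 28.0
eef_pos: [492.5, 321.8, 262.9]
tcp_rot: [3.123, -0.005, 1.17]
contact_force: [0.1, 0.2, 1.1]
opening: 0.179
t 28.0 grasp [495.5 321.4 107.9] yaw 67.1 z [ 0.019 -0.002 -1.   ] F [0.1 0.2 1.1] T [ 0.08 -0.14  0.07] open 15.2 q [ 0.58  0.46  1.83 -0.02  0.83 -0.58]
89.86607431627948 [ 584.65475198 -179.9947842   217.79593733] (array([-42.64,  27.95, -10.7 ]), np.float64(-8.8))
```

```bash
python3 -m creep '0 0 0 -5 0; 0 0 0 -10 0; 0 0 0 -12 0; 0 -42.6 28 -12 -8.8; 0 -42.6 28 -12 -8.8; 0 -42.6 28 -12 -8.8; 0 -42.6 28 -12 -8.8; 0 -42.6 28 -12 -8.8; 0 -42.6 28 -12 -8.8; 0 -42.6 28 -12 -8.8; 0 -42.6 28 -12 -8.8; 0 -42.6 28 -12 -8.8; 0 -42.6 28 -12 -8.8; 0 -42.6 28 -12 -8.8; 0 -42.6 28 -12 -8.8; 0 -42.6 28 -11 -8.8; 0 -42.6 28 -10.7 -8.8; 0 -42.6 28 -10.7 -8.8' 40; python3 - <<'E'
from h import *
st(); snap('wrist','w26'); snap('side','s26')
print(proj('w26',[NL,NL+14*Y,NL-14*Y]).round(1))
cv2.imwrite('pics/w26c.png',np.hstack([gcrop('w26',250,170,150,150,3)[:450],gcrop('s26',360,240,50,75,6)[:450]]))
L=90
print('down',go(grip_pos(NL,-9.5,-12,TH,L),75.9))
for al in np.linspace(TH,-0.04,8): print(round(al,2),go(grip_pos(NL,-15,-12,al,L),75.9))
E
```

```text
clock: 29.8
eef_pos: [581.9, -177.9, 371.9]
tcp_rot: [3.124, -0.003, 1.326]
contact_force: [0.3, -0.1, -2.5]
opening: 0.178
t 29.8 grasp [ 584.6 -178.2  216.9] yaw 76.0 z [ 0.017 -0.002 -1.   ] F [ 0.3 -0.1 -2.5] T [0.03 0.02 0.02] open 15.2 q [-0.3   0.36  1.71  0.    1.06 -1.63]
[[326.1 226.1]
 [346.4 226.1]
 [305.8 226. ]]
down (array([-0.16, -0.1 ,  4.48]), np.float64(0.0))
0.46 (array([-0.16, -0.6 ,  4.72]), np.float64(0.0))
0.39 (array([-0.16, -1.25,  4.67]), np.float64(0.0))
0.32 (array([-0.16, -1.89,  4.66]), np.float64(0.0))
0.25 (array([-0.15, -2.54,  4.7 ]), np.float64(0.0))
0.17 (array([-0.15, -3.17,  4.79]), np.float64(0.0))
0.1 (array([-0.15, -3.81,  4.93]), np.float64(0.0))
0.03 (array([-0.15, -4.43,  5.11]), np.float64(0.0))
-0.04 (array([-0.15, -5.03,  5.33]), np.float64(0.0))
```

View pics/w26c.png

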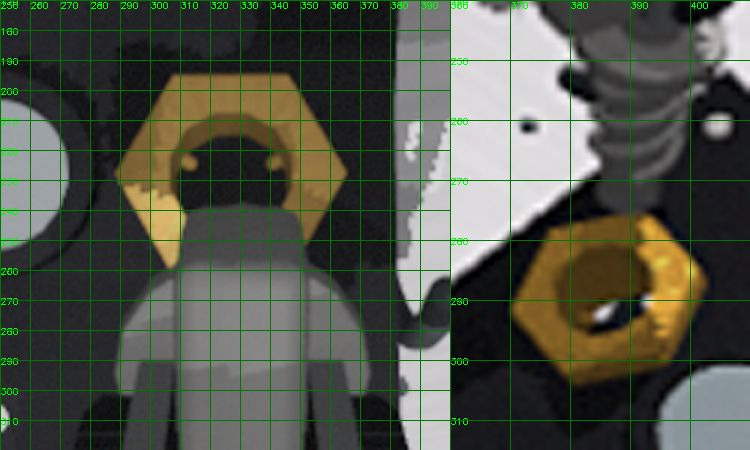

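Same sequence as for the second screw, with the small sideways correction (-1.5 mm).

```bash
python3 -m creep '0 -0.15 -0.1 3 0; 0 -0.15 -0.1 4.4 0; 0 -0.15 -0.1 4.45 0; 0 -0.15 -0.6 4.7 0; 0 -0.15 -1.2 4.7 0; 0 -0.15 -1.9 4.7 0; 0 -0.15 -2.5 4.7 0; 0 -0.15 -3.2 4.8 0; 0 -0.15 -3.8 4.9 0; 0 -0.15 -4.4 5.1 0; 0 -0.15 -5 5.3 0; 0 -0.15 -5.1 5.35 0; 0 -0.15 -5.1 5.35 0' 20; python3 - <<'E'
from h import *
st(); snap('side','s27')
cv2.imwrite('pics/s27c.png',gcrop('s27',340,230,80,80,7))
L=90
for d in(14,18,22): print(d,go(grip_pos(NL,-9,-d,0,L),75.9)[0])
E
```

```text
clock: 31.2
eef_pos: [534.7, -167.8, 320.0]
tcp_rot: [3.118, -0.002, 1.326]
contact_force: [4.6, -0.7, 2.3]
opening: 0.176
t 31.2 grasp [ 538.3 -168.4  165. ] yaw 75.9 z [ 0.024 -0.004 -1.   ] F [ 4.6 -0.7  2.3] T [-0.2  -1.2  -0.07] open 14.9 q [-0.31  0.35  1.86  0.    0.91 -1.64]
14 [ 0.    0.82 -0.06]
18 [-0.    0.99  0.3 ]
22 [-0.    1.16  0.66]
```

View pics/s27c.png

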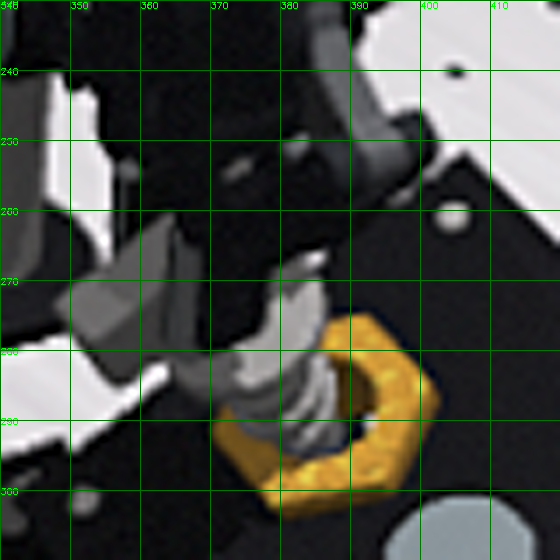

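```bash
python3 -m creep '0 0 0.4 -0.05 0; 0 0 0.75 0 0; 0 0 0.85 0.15 0; 0 0 1 0.4 0; 0 0 1.1 0.65 0; 0 0 1.1 0.65 0' 20; python3 - <<'E'
from h import *
st()
for d in(28,34,38): print(d,go(grip_pos(NL,-9,-d,0,90),75.9)[0])
E
python3 -m creep '0 0 0.2 0.3 0; 0 0 0.4 0.7 0; 0 0 0.55 1.05 0; 0 0 0.7 1.35 0; 0 0 0.7 1.35 0' 20; python3 - <<'E'
from h import *
st()
s=sense();R=Rn.from_euler('xyz',s['tcp_rot']).as_matrix();g=np.array(s['eef_pos'])+155*R[:,2]-NL; print(g@X,g@Y,g@Zn)
E
```

```text
clock: 31.85
eef_pos: [545.3, -170.4, 312.9]
tcp_rot: [3.119, -0.002, 1.326]
contact_force: [-0.3, 0.7, -2.9]
opening: 0.18
t 31.85 grasp [ 548.8 -170.9  157.9] yaw 75.9 z [ 0.022 -0.003 -1.   ] F [-0.3  0.7 -2.9] T [-0.01  0.04 -0.02] open 15.3 q [-0.31  0.37  1.84  0.    0.91 -1.63]
28 [-0.01  0.36  0.48]
34 [-0.01  0.62  1.02]
38 [-0.01  0.79  1.38]
clock: 32.35
eef_pos: [552.4, -172.2, 299.0]
tcp_rot: [3.12, -0.002, 1.326]
contact_force: [-0.9, 0.7, -2.2]
opening: 0.185
t 32.35 grasp [ 555.8 -172.6  144. ] yaw 75.9 z [ 0.021 -0.003 -1.   ] F [-0.9  0.7 -2.2] T [0.05 0.03 0.  ] open 15.7 q [-0.31  0.4   1.83  0.    0.89 -1.63]
-1.4835441164286274 0.11877582551384035 52.19534846597845
```

```bash
python3 -m creep '0 0 0.1 0.2 0; 0 0 0.18 0.36 0; 0 0 0.26 0.54 0; 0 0 0.26 0.54 0' 20; python3 - <<'E'
from h import *
st()
s=sense();R=Rn.from_euler('xyz',s['tcp_rot']).as_matrix();g=np.array(s['eef_pos'])+155*R[:,2]-NL; print(g@X,g@Y,g@Zn)
E
```

```text
clock: 32.75
eef_pos: [554.5, -172.5, 296.3]
tcp_rot: [3.122, -0.003, 1.326]
contact_force: [-13.3, 5.5, 26.3]
opening: 0.18
t 32.75 grasp [ 557.6 -172.9  141.3] yaw 76.0 z [ 0.02  -0.002 -1.   ] F [-13.3   5.5  26.3] T [1.1  2.05 0.4 ] open 15.3 q [-0.31  0.41  1.83  0.    0.89 -1.63]
-1.0578904937824385 0.2945911412682286 48.94818607100052
```

```bash
python3 -m creep '0 0 -0.05 -0.15 0; 33 0 0.05 -0.2 0; 33 0 0.05 -0.2 0; 33 0 0.05 -0.2 0; 33 0 0.05 -0.2 8; 33 0 0.05 -0.2 16; 33 0 0.07 -0.15 24; 33 0 0.1 -0.1 32; 33 0 0.13 -0.05 40; 33 0 0.16 0 48; 33 0 0.2 0.07 56; 33 0 0.23 0.13 64; 33 0 0.26 0.2 72' 20;  python3 - <<'E'
from h import *
st(); snap('wrist','w28'); cv2.imwrite('pics/w28c.png',gcrop('w28',220,170,220,240,3,20))
E
```

```text
clock: 34.05
eef_pos: [557.3, -173.3, 294.1]
tcp_rot: [3.138, -0.02, 0.064]
contact_force: [0.2, -0.7, 1.1]
opening: 0.329
t 34.05 grasp [ 560.4 -173.7  139.2] yaw 3.6 z [ 0.02  -0.002 -1.   ] F [ 0.2 -0.7  1.1] T [-0.07  0.06  0.06] open 27.9 q [-0.31  0.41  1.82  0.    0.89 -0.37]
```

View pics/w28c.png

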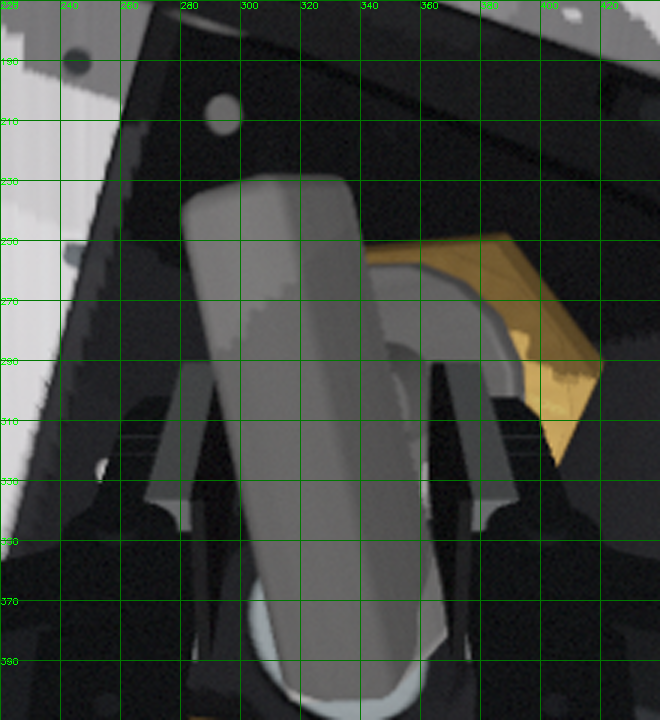

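```bash
python3 -m creep '33 0.03 0 0.07 8; 33 0.06 0.01 0.13 16; 33 0.09 0.02 0.2 24; 33 0.12 0.03 0.25 32; 33 0.12 0.03 0.25 32' 20;  python3 - <<'E'
from h import *
st(); snap('wrist','w29'); cv2.imwrite('pics/w29c.png',gcrop('w29',220,170,220,240,3,20))
E
```

```text
clock: 34.6
eef_pos: [558.4, -173.8, 291.4]
tcp_rot: [-3.135, -0.019, -0.503]
contact_force: [-0.9, -1.7, 0.6]
opening: 0.332
t 34.6 grasp [ 561.5 -174.2  136.4] yaw -28.8 z [ 0.02  -0.003 -1.   ] F [-0.9 -1.7  0.6] T [-0.37  0.12  0.01] open 28.2 q [-0.31  0.42  1.82  0.    0.88  0.19]
```

View pics/w29c.png

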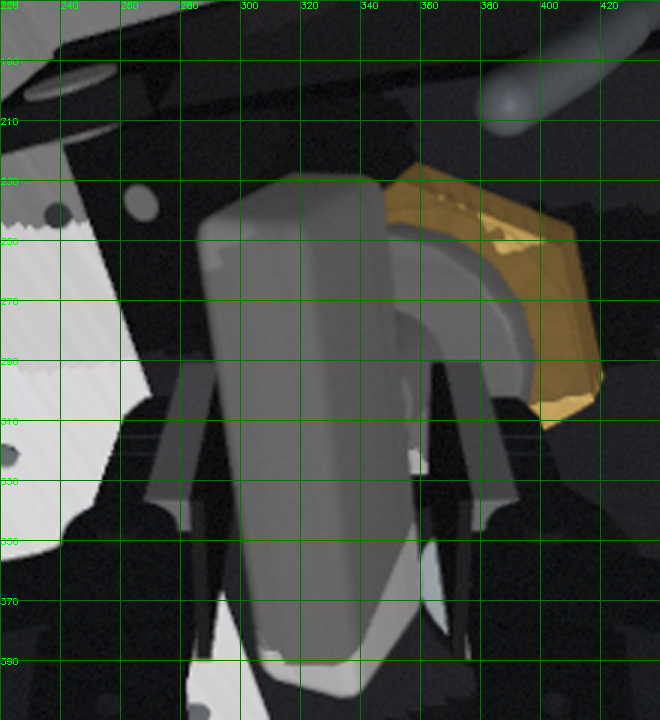

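```bash
cat >> h.py <<'E'
def fitz(f,poly,N):
    m=np.zeros((480,640),np.uint8);cv2.fillPoly(m,[np.array(poly)],1); Q=cloud(f)[m>0]-N
    Q=np.c_[Q@X,Q@Y,Q@Zn]; A=np.c_[Q[:,:2],np.ones(len(Q))]
    for _ in range(3):
        c,*_r=np.linalg.lstsq(A,Q[:,2],rcond=None); e=Q[:,2]-A@c; k=abs(e)<2; A=A[k];Q=Q[k]
    print(f,len(Q),'z0',c[2].round(2),'slopes',c[:2].round(3),'ctr',Q.mean(0).round(1))
E
python3 - <<'E'
from h import *
fitz('w28',[(288,285),(312,270),(334,385),(314,390)],NL)
fitz('w29',[(294,285),(318,265),(332,375),(310,380)],NL)
E
python3 -m creep '33 0.03 0.02 0.07 8; 33 0.06 0.05 0.13 16; 33 0.07 0.05 0.16 20; 33 0.07 0.05 0.16 20' 20;  python3 - <<'E'
from h import *
st(); snap('wrist','w30'); cv2.imwrite('pics/w30c.png',gcrop('w30',220,170,220,240,3,20))
E
```

```text
w28 900 z0 55.91 slopes [0.259 0.01 ] ctr [-3.4  2.8 55.1]
w29 1110 z0 51.48 slopes [ 0.154 -0.12 ] ctr [-0.7  8.4 50.4]
clock: 35.05
eef_pos: [558.9, -174.4, 289.5]
tcp_rot: [-3.129, -0.015, -0.844]
contact_force: [-0.8, -0.6, -0.2]
opening: 0.332
t 35.05 grasp [ 561.9 -174.8  134.5] yaw -48.3 z [ 0.02  -0.002 -1.   ] F [-0.8 -0.6 -0.2] T [0.   0.06 0.01] open 28.3 q [-0.31  0.42  1.82  0.    0.88  0.53]
```

View pics/w30c.png

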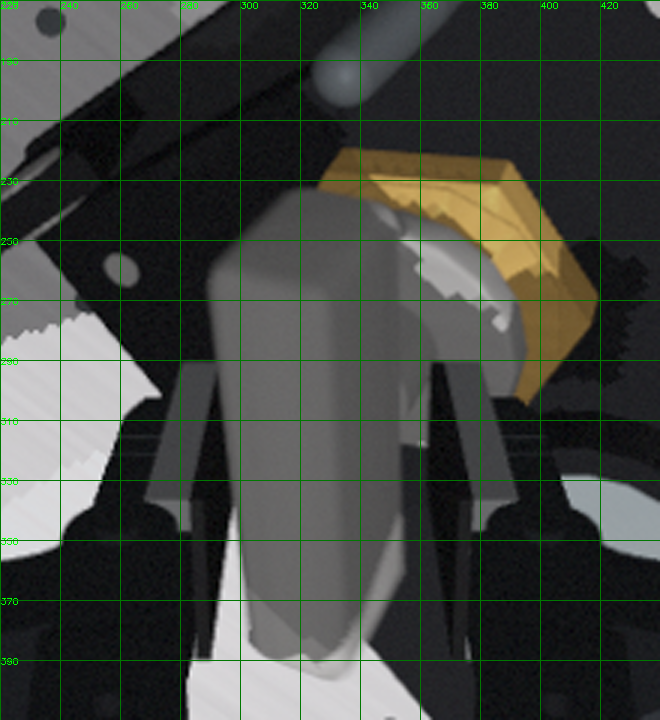

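```bash
python3 -m creep '33 0.02 -0.01 0.07 8; 33 0.04 -0.03 0.13 16; 33 0.07 -0.05 0.18 24; 33 0.07 -0.05 0.18 24' 20;  python3 - <<'E'
from h import *
st(); snap('wrist','w31')
E
python3 -m creep '33 0.03 -0.02 0.05 8; 33 0.05 -0.04 0.1 16; 33 0.06 -0.06 0.15 24; 33 0.06 -0.06 0.15 24' 20;  python3 - <<'E'
from h import *
st(); snap('wrist','w32'); cv2.imwrite('pics/w32c.png',np.hstack([gcrop('w31',240,200,190,240,2,20),gcrop('w32',240,200,190,240,2,20)]))
E
```

```text
clock: 35.5
eef_pos: [559.8, -174.6, 287.6]
tcp_rot: [-3.124, -0.008, -1.259]
contact_force: [0.1, -0.5, 0.5]
opening: 0.333
t 35.5 grasp [ 562.8 -174.9  132.6] yaw -72.1 z [ 0.02  -0.002 -1.   ] F [ 0.1 -0.5  0.5] T [ 0.03 -0.04 -0.  ] open 28.3 q [-0.31  0.42  1.82  0.    0.88  0.95]
clock: 35.95
eef_pos: [560.7, -175.0, 286.1]
tcp_rot: [-3.122, -0.0, -1.669]
contact_force: [-0.0, -0.2, 0.2]
opening: 0.328
t 35.95 grasp [ 563.7 -175.3  131.2] yaw -95.7 z [ 0.02  -0.002 -1.   ] F [-0.  -0.2  0.2] T [0.06 0.02 0.03] open 27.9 q [-0.31  0.43  1.82  0.    0.87  1.36]
```

View pics/w32c.png

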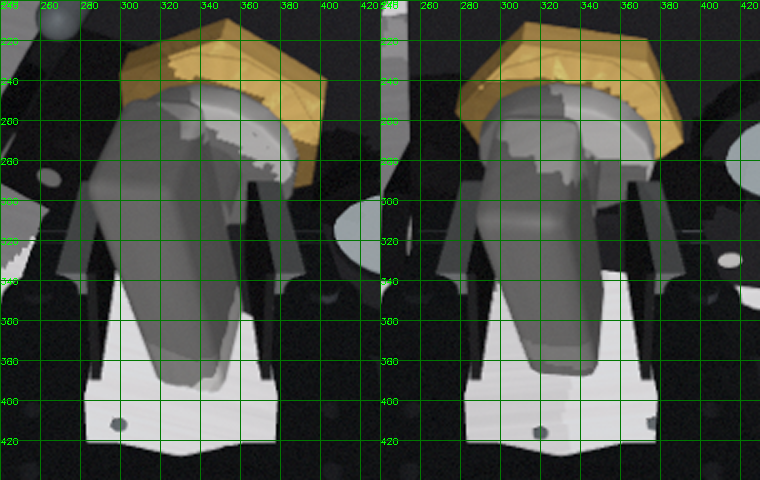

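```bash
python3 - <<'E'
from h import *
for n,f,(u0,v0,u1,v1) in (('bar','w31',(290,300,312,330)),('fl','w31',(350,255,370,268)),('seat','w31',(365,240,390,252)),('bar','w32',(296,325,320,350)),('fl','w32',(335,258,365,272)),('seat','w32',(340,235,365,242))):
    Q=(cloud(f)[v0:v1,u0:u1]-NL).reshape(-1,3); print(f,n,np.percentile(Q@Zn,[10,50,90]).round(1),np.median(Q@X).round(1),np.median(Q@Y).round(1))
E
```

```text
w31 bar [46.6 47.7 48.3] 13.1 17.1
w31 fl [10.7 11.9 12.5] 16.1 2.1
w31 seat [-0.2  0.7  1.4] 18.8 -3.0
w32 bar [38.7 46.3 47.1] 9.7 8.8
w32 fl [10.1 10.8 27.3] 13.0 -4.8
w32 seat [0.  0.6 1.2] 17.5 -4.6
```

```bash
python3 -m creep '33 0.01 -0.03 0.05 8; 33 0.01 -0.06 0.1 16; 33 0.01 -0.08 0.15 24; 33 0.01 -0.1 0.2 32; 33 0.01 -0.1 0.2 32' 20;  python3 - <<'E'
from h import *
st(); snap('wrist','w33')
E
python3 -m creep '33 0 0 0 8; 33 0 0 0 16; 33 0 0 0 16' 20;  python3 - <<'E'
from h import *
st(); snap('wrist','w34'); cv2.imwrite('pics/w34c.png',np.hstack([gcrop('w33',240,200,190,240,2,20),gcrop('w34',240,200,190,240,2,20)]))
E
```

```text
clock: 36.5
eef_pos: [561.7, -175.2, 284.2]
tcp_rot: [-3.124, 0.01, -2.219]
contact_force: [0.2, -0.5, -0.3]
opening: 0.326
t 36.5 grasp [ 564.8 -175.5  129.2] yaw -127.2 z [ 0.02  -0.002 -1.   ] F [ 0.2 -0.5 -0.3] T [-0.01 -0.03 -0.03] open 27.7 q [-0.31  0.43  1.82  0.    0.87  1.91]
clock: 36.85
eef_pos: [561.7, -175.2, 284.3]
tcp_rot: [-3.127, 0.014, -2.49]
contact_force: [0.6, -1.1, 0.2]
opening: 0.329
t 36.85 grasp [ 564.9 -175.6  129.3] yaw -142.7 z [ 0.02  -0.003 -1.   ] F [ 0.6 -1.1  0.2] T [-0.05  0.01 -0.03] open 28.0 q [-0.31  0.43  1.82  0.    0.87  2.18]
```

View pics/w34c.png

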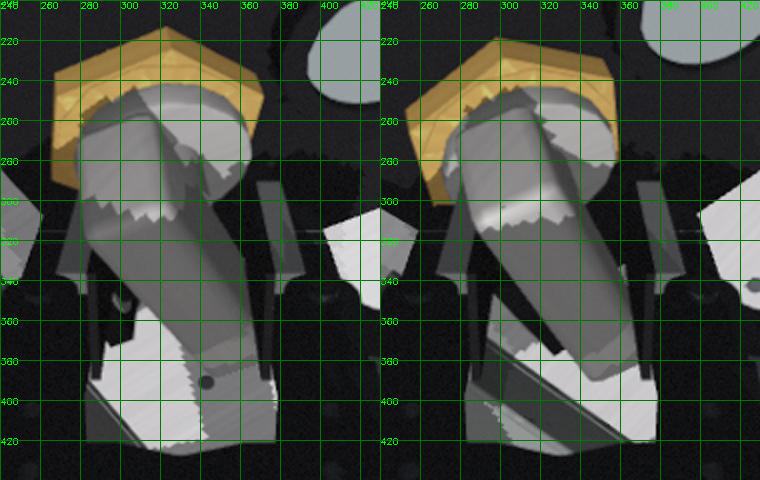

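```bash
cat > m.py <<'E'
from h import *
import sys
def m(f,regs,N=NL):
    for n,(u0,v0,u1,v1) in regs.items():
        Q=(cloud(f)[v0:v1,u0:u1]-N).reshape(-1,3); print(f,n,np.percentile(Q@Zn,[10,50,90]).round(1),np.median(Q@X).round(1),np.median(Q@Y).round(1))
E
python3 - <<'E'
from m import *
m('w33',dict(fl=(330,255,358,270),seat=(315,225,345,237)))
m('w34',dict(fl=(325,250,350,270),seat=(305,228,330,240),bar=(300,318,320,335)))
E
python3 -m creep '33 0 0 0.03 8; 33 0 0 0.05 14; 33 0 0 0.05 14' 20;  python3 - <<'E'
from h import *
st(); snap('wrist','w35'); snap('scene','c35');cv2.imwrite('pics/w35c.png',np.hstack([gcrop('w35',240,200,190,240,2,20),gcrop('c35',220,130,80,120,4,10)]))
E
```

```text
w33 fl [7.8 8.4 8.9] 6.7 -13.1
w33 seat [-2.4  0.1  0.9] 18.6 -12.8
w34 fl [6.  7.5 8.2] 3.5 -15.3
w34 seat [-1.8  0.   0.9] 15.6 -15.6
w34 bar [43.1 43.8 44.3] 20.6 -2.8
clock: 37.2
eef_pos: [561.7, -175.2, 283.8]
tcp_rot: [-3.131, 0.017, -2.725]
contact_force: [-0.3, -0.6, 1.0]
opening: 0.327
t 37.2 grasp [ 564.8 -175.7  128.9] yaw -156.2 z [ 0.02  -0.003 -1.   ] F [-0.3 -0.6  1. ] T [-0.06  0.02  0.03] open 27.8 q [-0.31  0.43  1.82  0.    0.87  2.42]
```

View pics/w35c.png

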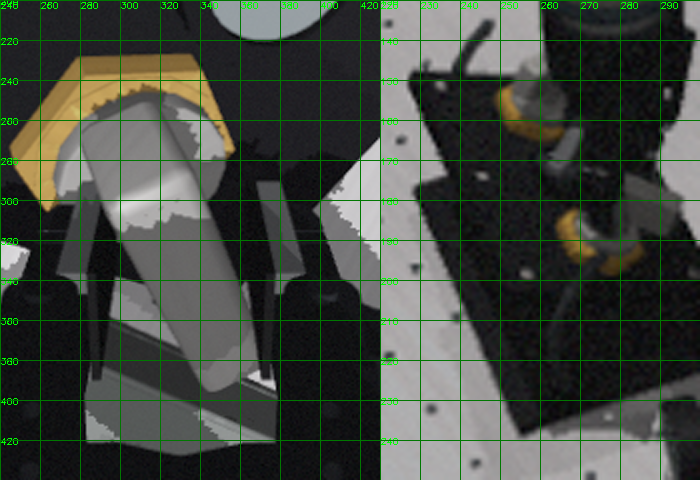

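```bash
python3 -m creep '33 0 0 0 8; 33 0 0 0 14; 33 0 0 0 14' 20;  python3 - <<'E'
from m import *
m('w35',dict(fl=(335,258,348,275),fl2=(270,275,282,295),seat=(290,230,325,238),bar=(305,320,325,340)))
st(); snap('wrist','w36'); cv2.imwrite('pics/w36c.png',gcrop('w36',240,200,190,240,3,20))
E
```

```text
clock: 37.6
eef_pos: [561.9, -175.5, 284.0]
tcp_rot: [-3.135, 0.02, -2.964]
contact_force: [1.0, -3.4, 1.3]
opening: 0.327
w35 fl [6.9 7.6 8.2] -5.4 -16.0
w35 fl2 [5.8 7.6 8.4] 16.0 4.9
w35 seat [-4.5 -2.   0.3] 13.1 -18.6
w35 bar [35.5 43.6 44.3] 15.9 -5.2
t 37.6 grasp [ 565.1 -176.   129.1] yaw -169.8 z [ 0.021 -0.003 -1.   ] F [ 1.  -3.4  1.3] T [-0.41 -0.06  0.04] open 27.8 q [-0.31  0.43  1.82  0.    0.87  2.66]
```

View pics/w36c.png

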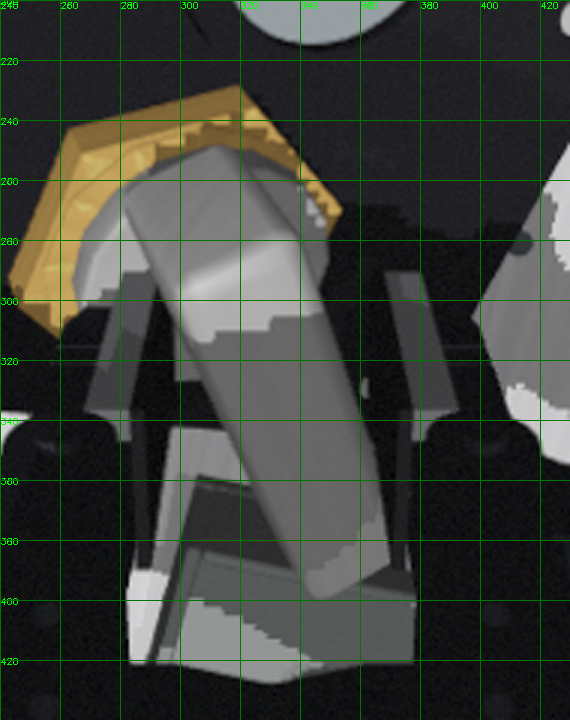

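```bash
python3 -m creep '45 0 0 0 -8; 50 0 0 0 -12; 50 0 0 -2 -12; 50 0 0 -6 -12; 50 0 0 -11 -12; 50 0 0 -16 -12; 50 0 0 -16 -12' 20;  python3 - <<'E'
from h import *
st(); snap('wrist','w37'); snap('side','s37'); snap('scene','c37')
cv2.imwrite('pics/s37c.png',gcrop('s37',330,240,160,150,4,10))
E
```

```text
clock: 38.35
eef_pos: [560.0, -175.3, 451.3]
tcp_rot: [-3.124, 0.027, -2.746]
contact_force: [1.1, 0.4, 0.1]
opening: 0.5
t 38.35 grasp [ 564.9 -176.3  296.4] yaw -157.3 z [ 0.032 -0.006 -0.999] F [1.1 0.4 0.1] T [-0.07  0.02  0.02] open 42.5 q [-0.31  0.24  1.68  0.    1.19  2.44]
```

View pics/s37c.png

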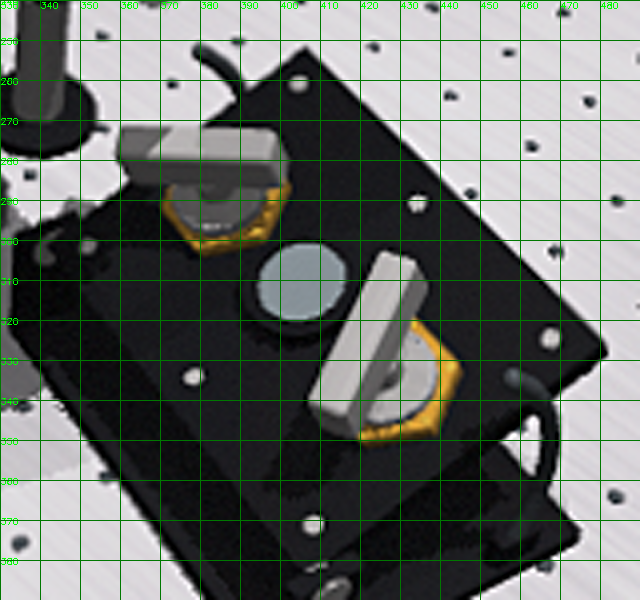

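View pics/w37.png

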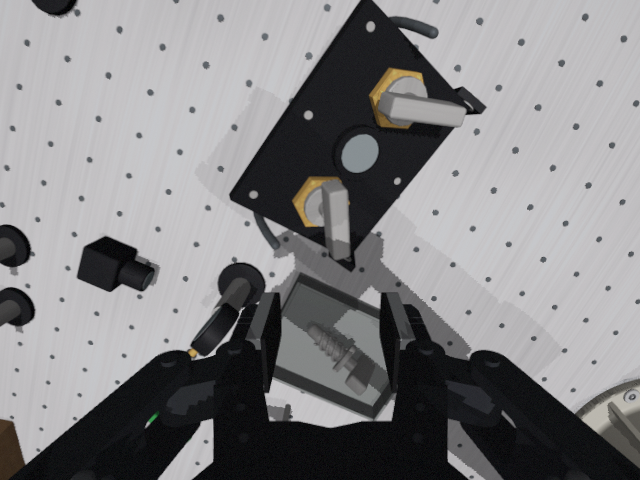

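View pics/c37.png

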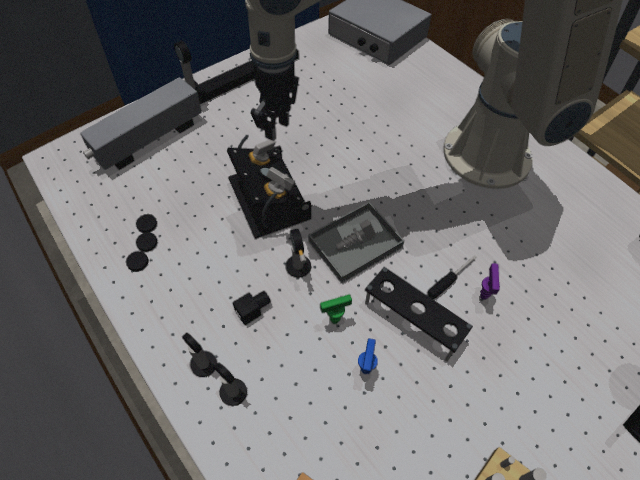

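```bash
python3 - <<'E'
from m import *
P=cloud('s37')
for nm,N,polyb,polyf,polys in (('L',NL,[(374,273),(396,273),(396,279),(374,279)],[(378,292),(392,290),(390,297),(382,298)],[(376,299),(383,302),(390,302),(396,292),(394,298)]),
                    ('R',NR,[(422,307),(430,309),(416,337),(410,335)],[(428,335),(434,325),(436,333),(430,341),(422,344)],[(438,320),(442,328),(438,343),(430,347),(440,331)])):
    for w,pl in(('bar',polyb),('flange',polyf),('seat',polys)):
        m_=np.zeros((480,640),np.uint8);cv2.fillPoly(m_,[np.array(pl)],1);Q=P[m_>0]-N
        print(nm,w,len(Q),np.percentile(Q@Zn,[20,50,80]).round(1),np.median(Q@X).round(1),np.median(Q@Y).round(1))
m('w37',dict(flR=(400,85,412,92),seatR=(382,105,388,115),barR=(405,103,440,110)),NR)
m('w37',dict(flL=(312,200,322,212),seatL=(299,202,305,212),barL=(332,195,340,230)),NL)
P=cloud('w37'); im=load('w37')[0]['im']
print('tray screw',unproj('w37',[(352,365),(337,345),(315,325)]).round(1))
E
```

```text
L bar 161 [43.1 43.9 44.9] 6.2 -11.6
L flange 92 [6.5 7.7 8.7] -7.6 -15.2
L seat 71 [-3.4  0.3  1.4] -11.6 -19.8
R bar 252 [42.7 43.8 44.6] -0.3 -0.1
R flange 108 [6.7 7.8 8.9] 1.9 -10.4
R seat 98 [-0.8  1.3  5.6] 7.9 -18.5
w37 flR [4.5 5.4 6.1] 4.0 -6.9
w37 seatR [27.4 31.  34.9] 23.0 18.9
w37 barR [40.3 41.4 42.3] 5.7 0.9
w37 flL [ 4.6  5.7 10.7] 4.3 2.3
w37 seatL [-2.2 -1.4  1.3] 11.9 11.9
w37 barL [40.4 41.1 41.9] 8.7 -9.5
tray screw [[464.6   7.2  36.8]
 [488.9  -2.6  21.9]
 [522.6 -10.7   9.3]]
```

```bash
python3 - <<'E'
from rig import sign_off
print(sign_off())
E
```

```text
the job is handed in; nothing more can be done
None
```

I handed the job in at about 38.5 s of the 72 s, with two screws home in the gauge nuts and the third in the scrap tray. `sign_off()` gives no verdict.

- **First screw, from the rack hole nearest the tray:** it turned freely all the way down in the right nut.
- **Middle screw:** I tried it in the left nut. It stopped sinking with about 5 mm still open under its flange. Turning it a further 28° brought almost no descent, and the forces rose to about 7 N. I treated it as the crushed one, backed it out and laid it in the tray.
- **Third screw:** it turned freely all the way down in the left nut.

**Last checks**
- In the side camera's depth picture both flange tops stand about 7.7 mm above the nut's seating face and both handle tops about 43.8 mm. A screw fully home should read 7 mm and 43 mm.
- The final wrist picture gave about 2 mm less for both screws alike, so I put that down to calibration.
- The third screw lies in the tray, with its measured points from x 465 to 523 mm.
- The lens post, camera and screwdriver look unmoved in the scene picture. I compared them by eye and did not measure them.
- The fingers were clear of everything when I handed in.

**Limits**
- The moves cannot tilt the tool, so I let each screw swing in the pads to match the slope. I then turned it with the half-open fingers used as a fork.
- I judged the bind mainly from the depth pictures. The torque on the wrist stayed small throughout.
- When I pushed a screw straight in, the wrist force briefly reached about 36 N. That is above the 5 to 15 N suggested but well under the limits.

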